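# Make up the oil carton at the sewing-machine bench

## Task

Fold the flat carton on the desk up into an open box, all four walls standing square, before anything goes in. Then put every bottle of machine oil into it standing upright on the bottom with its cap up, so that none leaks: most have fallen over and some may be missing. Leave the other things on the desk where they are.

Things in the scene. Friction and masses are not known exactly. Their poses are not given: they have to be found in the camera images.
- carton: cardboard carton laid open on the desk: a rectangular bottom, 124 mm (its x) by 170 mm (its y), 4 mm thick, held to the desk by tacky pads so that it does not slide, and four walls creased along its four edges, each 60 mm high from the crease and 4 mm thick. Origin at the centre of the bottom's underside, on the desk; z up. Its x axis points away from the robot, within about 12 degrees.
- near_wall (a joint): angle of the carton wall along the -x edge of the bottom, rad: 0 lying flat outwards on the desk, 1.57 standing upright, where it stops. It starts part of the way up (0.6 to 1.0). The crease is stiff (0.07 N m), so the wall stays at the angle where it is left. The crease runs along the -x edge, 2 mm above the desk.
- near_wall_edge (a point): middle of the free edge of the carton wall on the -x side, 60 mm from its crease
- far_wall (a joint): angle of the carton wall along the +x edge of the bottom, rad: 0 lying flat outwards on the desk, 1.57 standing upright, where it stops. It starts part of the way up (0.6 to 1.0). The crease is stiff (0.07 N m), so the wall stays at the angle where it is left. The crease runs along the +x edge, 2 mm above the desk.
- far_wall_edge (a point): middle of the free edge of the carton wall on the +x side, 60 mm from its crease
- left_wall (a joint): angle of the carton wall along the +y edge of the bottom, rad: 0 lying flat outwards on the desk, 1.57 standing upright, where it stops. It starts part of the way up (0.6 to 1.0). The crease is stiff (0.07 N m), so the wall stays at the angle where it is left. The crease runs along the +y edge, 2 mm above the desk.
- left_wall_edge (a point): middle of the free edge of the carton wall on the +y side, 60 mm from its crease
- right_wall (a joint): angle of the carton wall along the -y edge of the bottom, rad: 0 lying flat outwards on the desk, 1.57 standing upright, where it stops. It starts part of the way up (0.6 to 1.0). The crease is stiff (0.07 N m), so the wall stays at the angle where it is left. The crease runs along the -y edge, 2 mm above the desk.
- right_wall_edge (a point): middle of the free edge of the carton wall on the -y side, 60 mm from its crease
- oil1_mid (a point): square white bottle of machine oil, black round cap, 125 mm tall, 100 to 210 g: body 44 x 44 mm, 82 mm high; above it a shoulder and the cap, 26 mm across, over the top 35 mm. This point is its centre, 62.5 mm from either end; z runs from underside to cap, x and y are square to the flat sides. Lies fallen on a flat side at the start. May be absent (None).
- oil2_mid (a point): square white bottle of machine oil, black round cap, 125 mm tall, 100 to 210 g: body 44 x 44 mm, 82 mm high; above it a shoulder and the cap, 26 mm across, over the top 35 mm. This point is its centre, 62.5 mm from either end; z runs from underside to cap, x and y are square to the flat sides. Lies fallen on a flat side at the start. May be absent (None).
- oil3_mid (a point): square white bottle of machine oil, black round cap, 125 mm tall, 100 to 210 g: body 44 x 44 mm, 82 mm high; above it a shoulder and the cap, 26 mm across, over the top 35 mm. This point is its centre, 62.5 mm from either end; z runs from underside to cap, x and y are square to the flat sides. Lies fallen on a flat side at the start. May be absent (None).
- oil4_mid (a point): square white bottle of machine oil, black round cap, 125 mm tall, 100 to 210 g: body 44 x 44 mm, 82 mm high; above it a shoulder and the cap, 26 mm across, over the top 35 mm. This point is its centre, 62.5 mm from either end; z runs from underside to cap, x and y are square to the flat sides. Stands on the desk at the start. May be absent (None).
- spool1: spool of thread, 44 mm across, 60 mm high, standing to the left of the carton; origin at its underside. Not part of the job.
- spool2: spool of dark thread, 44 mm across, 60 mm high, standing beyond the carton and bottles; origin at its underside. Not part of the job.
- dish: steel screw dish, 90 mm across, 24 mm high, beyond the bottles; origin at its underside. Not part of the job.
- screwdriver: screwdriver, 170 mm long, lying at the right, nearer the robot than the bottles. Not part of the job.
- jar: jar with a green lid, 72 mm across, 85 mm high, standing at the left; origin at its underside. Not part of the job.
- brush: cleaning brush, 160 mm long, lying at the far right. Not part of the job.
Things that resemble listed ones, but are neither listed nor needed, are in the scene too. Leave any red look-alike of the part that bears oil1_mid alone.

How it is judged:
By the outcome, as a careful person would: the job done as asked, in the order asked, and still so for the second after the job is handed in, with the robot touching nothing.
Of oil1, oil2, oil3, oil4 only 2 to 4 are there at a start; the rules pass over those that are not, and their reading is None.
At some moment in a run one of oil1, oil2, oil3, oil4 may be knocked a few centimetres aside while the robot is not near it.
Once in a run the grip may slacken for a moment while it holds something.
It also fails if it takes over 210 s, if anything falls off the work surface, if the arm or the gripper's body presses on something with over 40 N, if the wrist force passes 120 N, or if a joint passes its speed limit or range.

## Robot

A 7-joint arm with a two-finger parallel gripper is mounted at the origin on the work surface. World frame = base frame: x ahead of the robot, y to its left, z up, the work surface at z = 0. Lengths are in m, angles in rad, forces in N, time in s.
With the tool pointing down it reaches from about 0.425 to 0.875 m from the base axis. Payload 8.4 kg.
Tool frame: the origin (TCP) lies midway between the tips of the shut fingers; the grasp point (between the pads) lies grasp_offset behind it (grasp_offset is the distance from the TCP to the grasp point, in m); z points along the fingers, y is the line along which they close (so a half turn about z gives the same grasp; the last joint's range is limited). The gripper opens to 87 mm and grips with 3 to 60 N. Pads are 19 mm wide; open, the fingers measure 117 mm over their backs; the gripper's body (75 mm by 190 mm) begins 51 mm behind the grasp point.
Start: joints at [-1.441, 0.333, 0.04, 1.465, -0.013, 1.343, -0.059], TCP at [0.147, 0.633, 0.223] pointing down, gripper open.
Joint ranges: [-2.58, 2.58], [-0.38, 2.09], [-1.3, 1.39], [0.25, 2.4], [-1.5, 4.64], [0.08, 2.09], [-2.65, 2.65]. Speed limits (rad/s): [2.22, 2.22, 2.79, 2.79, 3.14, 3.14, 3.14].

## Interface

Orientations are given as a rotation vector (axis times angle).
In Python, from bench import * gives the robot as it stands.
- The arm moves only by the shell command python3 -m jog 'ROWS' [FORCE]. ROWS is JSON, a list of rows, each a list of 7 numbers: the shift along the tool's x, y, z scaled (see below), then the turn, a rotation vector about the tool's x, y, z scaled (see below), then the finger opening in mm, from 0 to 87. A call has 1 to 5 rows; each row is the pose to reach, as a shift and turn from the pose commanded when the call began, along the tool's axes at that moment; what a row does not reach only later rows make up. The controller multiplies each number of a shift by 300 mm and each number of a turn by 90 degrees. A row lasts 1/8 s, in which the tool goes at most 62.5 mm and 10.7 degrees, less where a joint would pass 70% of its speed; a pose out of reach is approached as far as the arm can. A call with a number of a shift or a turn outside -1 to 1 is refused whole. A call with a gripper value outside its range is refused whole. The fingers move at their own pace and stop on an object; FORCE is the grip in N (left out, the last holds). Time passes only in rows, so rows that repeat a pose let the fingers close. It gives the time, the measured TCP pose, the force, the opening and the grip force at its end, in the units of the state.
- observe(): the state, without advancing time (a new reading comes with each control period).
- camera(name): name is "scene" or "side" or "wrist"; returns the picture (420x560x3 uint8, red, green, blue); there is no depth.
- get_calibration(name): a dict with "fx", "fy", "cx", "cy" (pixels), "rvec" (rotation vector, rad) and "tvec" (3), from world to camera coordinates, as OpenCV has them; the wrist camera has in their place "hand_eye" (4x4, takes a point from camera to tool coordinates, whose origin is the TCP and whose axes are the flange's). Camera axes: x right, y down, z forward; pixel columns grow to the right and rows downward; lengths in m; the calibration is good to about 2 mm. A picture is of the moment at which its call begins: read the wrist's pose just before it. get_calibration takes no time and is no camera call.
- close_job(): hands the job in; it is judged then, once.
The state is a dict: "t": time; "qpos": joint angles; "dq": joint speeds; "joint_torque": joint torques, N m; "ee_pos": TCP position; "tcp_rot": TCP orientation; "force": force on the tool from outside, world axes, zero at the start; "torque": the same for the moment, N m; "finger_gap": finger opening in m; "grasp_force": force on a finger pad.
Only numpy, scipy, OpenCV 4.12 (cv2) and the standard library are available. Lean on these libraries where they do the work, as an engineer would, in place of code of your own. Each camera call takes 0.05 s, during which the arm holds its last target. There are 200 camera calls.

## Working session

There is one attempt and no reset: what is moved stays moved. The work goes in short steps, Python scripts to look and compute and a shell command to move; the robot and the scene stay as the last step left them, time stands still between calls to the robot, and variables do not carry over. Pictures are saved under pics/ and viewed, at most 14 in all, crops included, and the job is handed in when it is done.

```bash
ls; mkdir -p pics
python3 - <<'E'
from bench import *
import cv2,numpy as np
for n in ["scene","side"]:
    im=camera(n); cv2.imwrite(f"pics/{n}0.png",cv2.resize(im[:,:,::-1],(784,588))); print(n,get_calibration(n))
print(get_calibration("wrist")); print(observe()); 
try: print(grasp_offset)
except Exception as e: print(e)
E
```

```text
pics
scene {'fx': 424.5302134833507, 'fy': 424.5302134833507, 'cx': 282.45253674066663, 'cy': 211.04943739283826, 'rvec': array([ 2.02701616,  1.48769601, -0.52392394]), 'tvec': array([-0.23200019, -0.32953771,  1.5603585 ])}
side {'fx': 389.20229686591597, 'fy': 389.20229686591597, 'cx': 275.574099977197, 'cy': 217.93732000791195, 'rvec': array([ 2.28402044, -0.31500488,  0.16264047]), 'tvec': array([-0.5128781 ,  0.20390862,  0.90460148])}
{'fx': 310.04659790867566, 'fy': 310.04659790867566, 'cx': 280.3090669677084, 'cy': 207.91513924110996, 'hand_eye': array([[ 1.27058012e-03, -9.58804697e-01, -2.84063264e-01,
         7.87342043e-02],
       [ 9.99999138e-01,  1.31248984e-03,  4.27989204e-05,
         7.74822177e-04],
       [ 3.31794341e-04, -2.84063073e-01,  9.58805538e-01,
        -1.63428083e-01],
       [ 0.00000000e+00,  0.00000000e+00,  0.00000000e+00,
         1.00000000e+00]])}
{'t': 0.1, 'qpos': array([-1.44121201,  0.33385702,  0.03989393,  1.46616988, -0.01337647,
        1.34333892, -0.05851923]), 'dq': array([ 0.0003568 , -0.00227809, -0.00248394, -0.00167889, -0.00107486,
        0.00077638, -0.0026588 ]), 'joint_torque': array([ 4.71189909e-03, -6.57819700e+01,  1.34077113e+00, -4.04707432e+01,
       -5.95298270e-02,  4.08365834e-02,  8.00964040e-05]), 'ee_pos': array([0.14736408, 0.63262982, 0.22174403]), 'tcp_rot': array([-3.58661622e-01, -3.12100906e+00,  2.36702804e-03]), 'force': array([ 1.06806266, -0.57879738, -0.08385591]), 'torque': array([0.00184001, 0.01296263, 0.05165176]), 'grasp_force': 0.0, 'finger_gap': 0.08716725551619552}
0.0187
```

View pics/scene0.png

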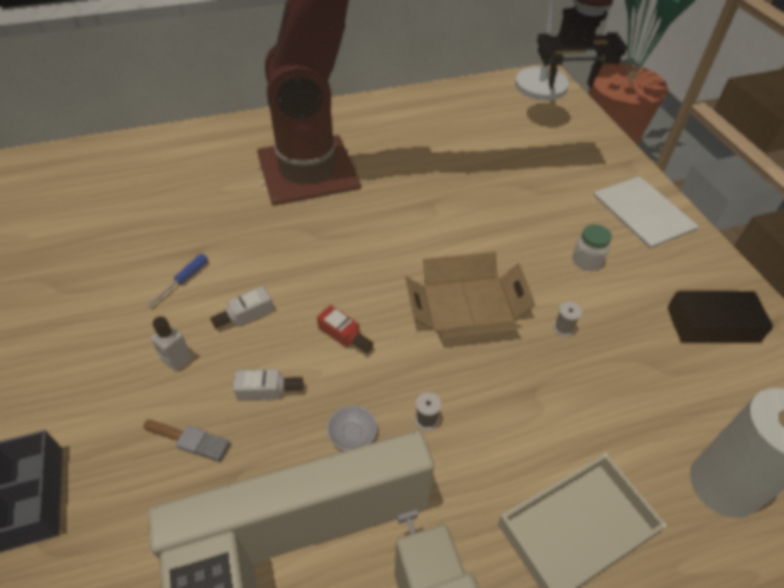

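View pics/side0.png

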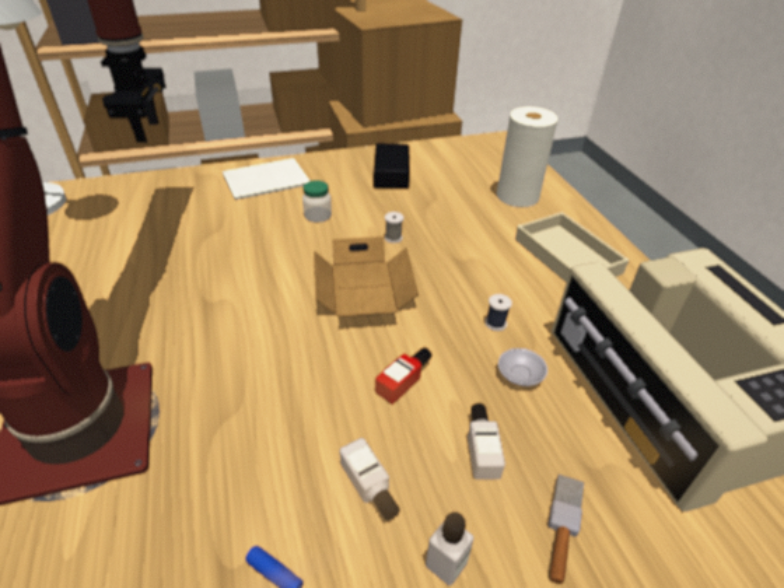

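The scene picture shows bottle candidates (784‑px coordinates):

- White bottle lying at (248,305), cap at (220,320).
- White bottle lying at (262,385), cap at (293,384).
- White bottle standing at (172,345).
- Red look-alike at (345,328), to be left alone.

The carton is at (470,300), the jar at (592,247), and the spools at (568,318) and (428,410). One fallen bottle seems to be absent.

```bash
cat > h.py <<'E'
from bench import *
import numpy as np, cv2
from scipy.spatial.transform import Rotation as R
def cam(name,o=None):
    c=get_calibration(name); K=np.array([[c['fx'],0,c['cx']],[0,c['fy'],c['cy']],[0,0,1]])
    if name=='wrist':
        o=o or observe(); T=np.eye(4); T[:3,:3]=R.from_rotvec(o['tcp_rot']).as_matrix(); T[:3,3]=o['ee_pos']
        W=np.linalg.inv(T@c['hand_eye'])
    else:
        W=np.eye(4); W[:3,:3]=R.from_rotvec(c['rvec']).as_matrix(); W[:3,3]=c['tvec']
    return K,W
def px2w(K,W,uv,z):
    Ri=W[:3,:3].T; C=-Ri@W[:3,3]; d=Ri@np.linalg.inv(K)@np.r_[uv,1]
    return C+d*(z-C[2])/d[2]
def w2px(K,W,P):
    p=(W[:3,:3]@np.asarray(P).T).T+W[:3,3]; p=p@K.T; return p[:,:2]/p[:,2:]
def tool(a,y):   # approach dir a, closing axis y
    a=np.array(a,float)/np.linalg.norm(a); y=np.array(y,float); y-=a*(a@y); y/=np.linalg.norm(y)
    return R.from_matrix(np.c_[np.cross(y,a),y,a])
def plan(wps,start=None):  # wps: list of (pos,Rot); prints rows from each wp to the next
    o=observe(); p,r=(o['ee_pos'],R.from_rotvec(o['tcp_rot'])) if start is None else start
    for P,Q in wps:
        s=r.inv().apply(np.array(P)-p)/.3; t=(r.inv()*Q).as_rotvec()/(np.pi/2)
        n=max(np.linalg.norm(s)*.3/.0625,np.linalg.norm(t)*90/10.7)
        print(np.round(s,3).tolist()+np.round(t,3).tolist(),'rows %.1f'%n); p,r=np.array(P),Q
def st():
    o=observe(); print('t',round(o['t'],2),'p',o['ee_pos'].round(4),'R',R.from_rotvec(o['tcp_rot']).as_matrix().round(2).tolist(),'q',o['qpos'].round(2),'f',o['force'].round(1),'gap',round(o['finger_gap'],4),'g',round(o['grasp_force'],1))
def snap(name,fn,box=None,sc=1.4):
    o=observe(); im=camera(name)[:,:,::-1]
    if box: x0,y0,x1,y1=box; im=im[y0:y1,x0:x1]
    cv2.imwrite('pics/'+fn,cv2.resize(im,None,fx=sc,fy=sc,interpolation=cv2.INTER_CUBIC)); return o
E
python3 - <<'E'
from h import *
K,W=cam('scene')
for n,uv,z in [('A body',(250,306),.03),('A cap',(220,320),.022),('B body',(260,385),.03),('B cap',(293,384),.022),('C cap',(162,324),.12),('C base',(176,362),0.01),('red',(345,330),.025),('carton',(470,302),.004),('jar',(592,262),.0),('sp1',(568,328),0),('sp2',(428,422),0),('dish',(352,432),0)]:
    print(n,px2w(K,W,np.array(uv)/1.4,z).round(3))
plan([((.5,.24,.35),tool((0,0,-1),(0,1,0)))]); plan([((.5,.24,.35),tool((0,0,-1),(0,-1,0)))])
st()
E
```

```text
A body [ 0.442 -0.213  0.03 ]
A cap [ 0.454 -0.277  0.022]
B body [ 0.636 -0.225  0.03 ]
B cap [ 0.647 -0.166  0.022]
C cap [ 0.515 -0.368  0.12 ]
C base [ 0.523 -0.373  0.01 ]
red [ 0.555 -0.042  0.025]
carton [0.546 0.236 0.004]
jar [0.514 0.552 0.   ]
sp1 [0.668 0.407 0.   ]
sp2 [0.786 0.054 0.   ]
dish [ 0.764 -0.084  0.   ]
[-1.442, -1.009, -0.426, -0.001, -0.0, -0.146] rows 8.7
[-1.442, -1.009, -0.426, -0.0, 0.001, 1.854] rows 15.6
t 0.1 p [0.1474 0.6326 0.2217] R [[-0.97, 0.23, -0.0], [0.23, 0.97, -0.0], [-0.0, -0.0, -1.0]] q [-1.44  0.33  0.04  1.47 -0.01  1.34 -0.06] f [ 1.1 -0.6 -0.1] gap 0.0872 g 0.0
```

```bash
python3 -m jog '[[-0.75,-0.5,-0.426,0,0,-0.146,0],[-0.75,-0.5,-0.426,0,0,-0.146,0],[-0.75,-0.5,-0.426,0,0,-0.146,0],[-0.75,-0.5,-0.426,0,0,-0.146,0],[-0.75,-0.5,-0.426,0,0,-0.146,0]]'
python3 - <<'E'
from h import *
plan([((.5,.24,.35),tool((0,0,-1),(0,1,0)))]);st()
E
```

```text
t: 0.72
ee_pos: [0.3343, 0.4338, 0.3515]
tcp_rot: [0.002, 3.141, 0.001]
force: [0.2, 0.3, -0.3]
finger_gap: 0.0451
grasp_force: 0.0
[-0.553, -0.645, 0.005, 0.0, 0.0, -0.001] rows 4.1
t 0.72 p [0.3343 0.4338 0.3515] R [[-1.0, 0.0, 0.0], [0.0, 1.0, 0.0], [-0.0, 0.0, -1.0]] q [-1.14  0.08  0.16  1.51 -0.01  1.55  0.59] f [ 0.2  0.3 -0.3] gap 0.0451 g 0.0
```

```bash
python3 -m jog '[[-0.553,-0.645,0,0,0,0,0],[-0.553,-0.645,0,0,0,0,0],[-0.553,-0.645,0,0,0,0,0],[-0.553,-0.645,0,0,0,0,0],[-0.553,-0.645,0,0,0,0,0]]'
python3 - <<'E'
from h import *
snap('wrist','w1.png');st()
E
```

```text
t: 1.35
ee_pos: [0.5013, 0.2373, 0.3502]
tcp_rot: [0.012, 3.141, -0.003]
force: [-0.8, -0.5, -0.3]
finger_gap: 0.0014
grasp_force: 0.0
t 1.4 p [0.5    0.2397 0.3501] R [[-1.0, 0.0, -0.0], [0.0, 1.0, -0.0], [0.0, -0.0, -1.0]] q [-0.88  0.1   0.38  1.5  -0.04  1.55  1.07] f [-0.4 -1.1 -1.3] gap 0.0011 g 0.0
```

View pics/w1.png

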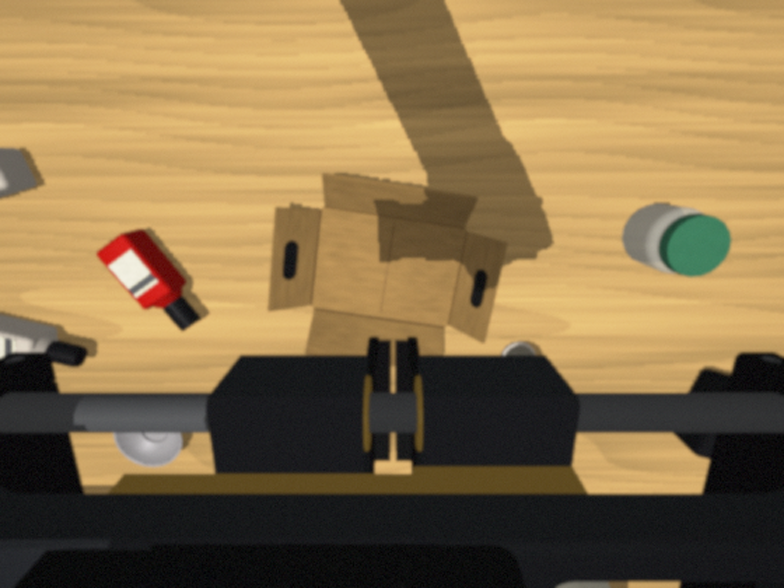

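The wrist picture shows the carton. Its bottom corners are at (323,209), (467,233), (445,325) and (313,308). The wall free edges are near (324,174)-(476,198), right (277,207)-(269,310) and left (506,244)-(486,342).

Run:
```python
from h import *
from scipy.optimize import least_squares
K,W=cam('wrist')
for u in [(323,209),(467,233),(445,325),(313,308)]: print(px2w(K,W,np.array(u)/1.4,.004).round(4))
obs=np.array([(323,209),(467,233),(445,325),(313,308),(324,174),(476,198),(277,207),(269,310),(506,244),(486,342)])/1.4
a,b=.062,.085
def pts(p):
    x,y,t,tn,tr,tl=p
    e=lambda th:(.06*np.cos(th),.002+.06*np.sin(th))
    L=[(-a,-b,.004),(-a,b,.004),(a,b,.004),(a,-b,.004)]
    d,h=e(tn);L+=[(-a-d,-b,h),(-a-d,b,h)]
    d,h=e(tr);L+=[(-a,-b-d,h),(a,-b-d,h)]
    d,h=e(tl);L+=[(-a,b+d,h),(a,b+d,h)]
    L=np.array(L); c,s=np.cos(t),np.sin(t)
    return np.c_[x+c*L[:,0]-s*L[:,1],y+s*L[:,0]+c*L[:,1],L[:,2]]
f=least_squares(lambda p:(w2px(K,W,pts(p))-obs).ravel(),[.54,.24,0,.8,.8,.8],loss='soft_l1')
print(f.x.round(4),np.degrees(f.x[2:]).round(1)); print(f.fun.reshape(-1,2).round(1).tolist())
```

```text
[0.4728 0.1598 0.004 ]
[0.5012 0.328  0.004 ]
[0.6168 0.3057 0.004 ]
[0.5939 0.1415 0.004 ]
[ 0.5467  0.2341 -0.1555  0.8177  0.7652  0.8555] [-8.9 46.9 43.8 49. ]
[[-0.1, -0.3], [-0.1, -1.6], [1.5, 2.3], [-0.5, 0.5], [-2.2, -0.6], [3.6, 0.3], [-0.1, -0.6], [-0.3, 3.2], [2.1, -1.2], [-0.9, 3.3]]
```

```bash
cat >> h.py <<'E'
C0=np.array([.5467,.2341]); YAW=-.1555
CX=np.array([np.cos(YAW),np.sin(YAW),0]); CY=np.array([-np.sin(YAW),np.cos(YAW),0])
def cw(u,v,z): return np.r_[C0,0]+CX*u+CY*v+np.array([0,0,z])
def uv(): 
    o=observe(); d=o['ee_pos']-np.r_[C0,0]; print('u %.1f v %.1f z %.1f'%tuple(1e3*np.array([d@CX,d@CY,d[2]])),'f_uv',round(o['force']@CX,1),round(o['force']@CY,1),round(o['force'][2],1))
QD=tool((0,0,-1),CY)
E
python3 - <<'E'
from h import *
plan([(cw(-.14,0,.1),QD),(cw(-.14,0,.025),QD)])
E
```

```text
[0.305, 0.053, 0.834, -0.001, -0.0, 0.096] rows 4.3
[0.0, 0.0, 0.25, 0.0, 0.0, 0.0] rows 1.2
```

```bash
python3 -m jog '[[0.305,0.053,0.3,0,0,0.096,0],[0.305,0.053,0.3,0,0,0.096,0],[0.305,0.053,0.834,0,0,0.096,0],[0.305,0.053,0.834,0,0,0.096,0],[0.305,0.053,0.834,0,0,0.096,0]]'; python3 -m jog '[[0,0,0.25,0,0,0,0],[0,0,0.25,0,0,0,0],[0,0,0.25,0,0,0,0]]'
python3 - <<'E'
from h import *
uv();st()
plan([(cw(-.14,0,.025),QD)])
E
```

```text
t: 2.02
ee_pos: [0.4044, 0.2589, 0.0973]
tcp_rot: [-0.231, -3.131, 0.003]
force: [0.4, -0.3, 0.1]
finger_gap: 0.0004
grasp_force: 0.0
t: 2.4
ee_pos: [0.4066, 0.259, 0.0256]
tcp_rot: [-0.234, -3.132, 0.001]
force: [1.1, -0.8, 1.1]
finger_gap: 0.0005
grasp_force: 0.0
u -142.3 v 2.9 z 25.6 f_uv 1.2 -0.6 1.1
t 2.4 p [0.4066 0.259  0.0256] R [[-0.99, 0.15, -0.0], [0.15, 0.99, -0.0], [0.0, -0.0, -1.0]] q [-0.94  0.2   0.31  2.09 -0.08  0.86  0.84] f [ 1.1 -0.8  1.1] gap 0.0005 g 0.0
[-0.008, -0.01, 0.002, -0.0, -0.0, 0.004] rows 0.1
```

```bash
python3 -m jog '[[-0.07,-0.01,0,0,0,0,0],[-0.13,-0.01,0,0,0,0,0],[-0.19,-0.01,0,0,0,0,0],[-0.235,-0.01,0,0,0,0,0],[-0.235,-0.01,0,0,0,0,0]]';  python3 - <<'E'
from h import *
uv()
snap('wrist','w2.png')
E
```

```text
t: 3.02
ee_pos: [0.4729, 0.246, 0.0251]
tcp_rot: [-0.233, -3.125, 0.001]
force: [-20.4, 1.9, 16.4]
finger_gap: 0.0003
grasp_force: 9.8
u -74.7 v 0.3 z 25.1 f_uv -20.5 -1.3 16.4
```

View pics/w2.png

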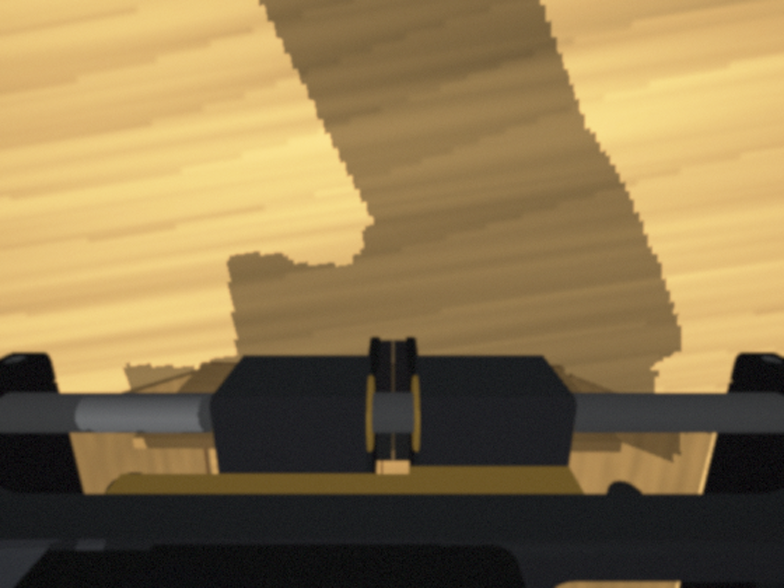

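```bash
python3 -m jog '[[0.08,0,0,0,0,0,0],[0.08,0,-0.16,0,0,0,0],[0.08,0,-0.32,0,0,0,0],[-0.12,0,-0.32,0,0,0,0],[-0.32,0,-0.32,0,0,0,0]]'; python3 -m jog '[[-0.2,0,0,0,0,0,0],[-0.4,0,0,0,0,0,0],[-0.4,0,0.16,0,0,0,0],[-0.4,0,0.32,0,0,0,0],[-0.4,0,0.32,0,0,0,0]]'
python3 - <<'E'
from h import *
uv()
E
```

```text
t: 3.7
ee_pos: [0.5737, 0.231, 0.1231]
tcp_rot: [0.233, 3.13, 0.004]
force: [-0.0, 0.9, 1.0]
finger_gap: 0.0004
grasp_force: 0.0
t: 4.32
ee_pos: [0.6874, 0.2112, 0.0208]
tcp_rot: [-0.236, -3.126, 0.006]
force: [1.1, 0.5, -0.1]
finger_gap: 0.0003
grasp_force: 0.0
u 142.5 v -0.8 z 20.8 f_uv 1.0 0.6 -0.1
```

```bash
python3 -m jog '[[0.07,0,0,0,0,0,0],[0.13,0,0,0,0,0,0],[0.19,0,0,0,0,0,0],[0.24,0,0,0,0,0,0],[0.24,0,0,0,0,0,0]]';  python3 - <<'E'
from h import *
uv()
E
```

```text
t: 4.95
ee_pos: [0.6211, 0.2236, 0.0283]
tcp_rot: [0.236, 3.127, 0.003]
force: [4.7, 0.0, 3.6]
finger_gap: 0.0003
grasp_force: 2.6
u 75.2 v 1.1 z 28.3 f_uv 4.6 0.8 3.6
```

```bash
python3 -m jog '[[0.012,0,0,0,0,0,0],[0.02,0,0,0,0,0,0],[0.02,0,0,0,0,0,0]]';  python3 - <<'E'
from h import *
uv()
E
```

```text
t: 5.32
ee_pos: [0.6207, 0.2235, 0.0286]
tcp_rot: [0.238, 3.117, 0.004]
force: [27.1, 0.9, -11.2]
finger_gap: 0.0003
grasp_force: 13.6
u 74.8 v 1.0 z 28.6 f_uv 26.6 5.1 -11.2
```

```bash
python3 -m jog '[[-0.08,0,0,0,0,0,0],[-0.08,0,-0.16,0,0,0,0],[-0.08,0,-0.32,0,0,0,0],[0.08,0.18,-0.32,0,0,0,0],[0.23,0.35,-0.32,0,0,0,0]]'; python3 -m jog '[[0,0.2,0,0,0,0,0],[0,0.2,0,0,0,0,0],[0,0.2,0.16,0,0,0,0],[0,0.2,0.32,0,0,0,0],[0,0.2,0.32,0,0,0,0]]'
python3 - <<'E'
from h import *
uv()
E
```

```text
t: 5.95
ee_pos: [0.5682, 0.3264, 0.1232]
tcp_rot: [0.239, 3.131, 0.002]
force: [0.7, 1.0, -0.5]
finger_gap: 0.0006
grasp_force: 0.0
t: 6.58
ee_pos: [0.5751, 0.3827, 0.0222]
tcp_rot: [-0.236, -3.128, 0.008]
force: [0.8, -0.5, 0.2]
finger_gap: 0.0006
grasp_force: 0.0
u 5.1 v 151.2 z 22.2 f_uv 0.8 -0.4 0.2
```

```bash
python3 -m jog '[[0,-0.05,0,0,0,0,0],[0,-0.1,0,0,0,0,0],[0,-0.14,0,0,0,0,0],[0,-0.165,0,0,0,0,0],[0,-0.165,0,0,0,0,0]]';  python3 - <<'E'
from h import *
uv()
E
```

```text
t: 7.2
ee_pos: [0.5708, 0.3346, 0.0266]
tcp_rot: [0.238, 3.131, 0.001]
force: [0.0, -0.2, 0.6]
finger_gap: 0.0005
grasp_force: 0.0
u 8.2 v 103.1 z 26.6 f_uv 0.1 -0.2 0.6
```

```bash
python3 -m jog '[[0.01,-0.01,0,0,0,0,0],[0.01,-0.02,0,0,0,0,0],[0.01,-0.02,0,0,0,0,0]]'; python3 -m jog '[[0,-0.01,0,0,0,0,0],[0,-0.015,0,0,0,0,0],[0,-0.015,0,0,0,0,0]]'
python3 - <<'E'
from h import *
uv()
snap('side','s2.png',(180,120,380,300),4)
E
```

```text
t: 7.58
ee_pos: [0.5658, 0.3301, 0.0249]
tcp_rot: [-0.236, -3.132, 0.001]
force: [-0.3, 0.4, 0.0]
finger_gap: 0.0002
grasp_force: 0.2
t: 7.95
ee_pos: [0.5654, 0.3269, 0.0251]
tcp_rot: [0.235, 3.133, 0.002]
force: [1.1, 4.6, -0.9]
finger_gap: 0.0003
grasp_force: 2.3
u 4.1 v 94.5 z 25.1 f_uv 0.4 4.7 -0.9
```

View pics/s2.png

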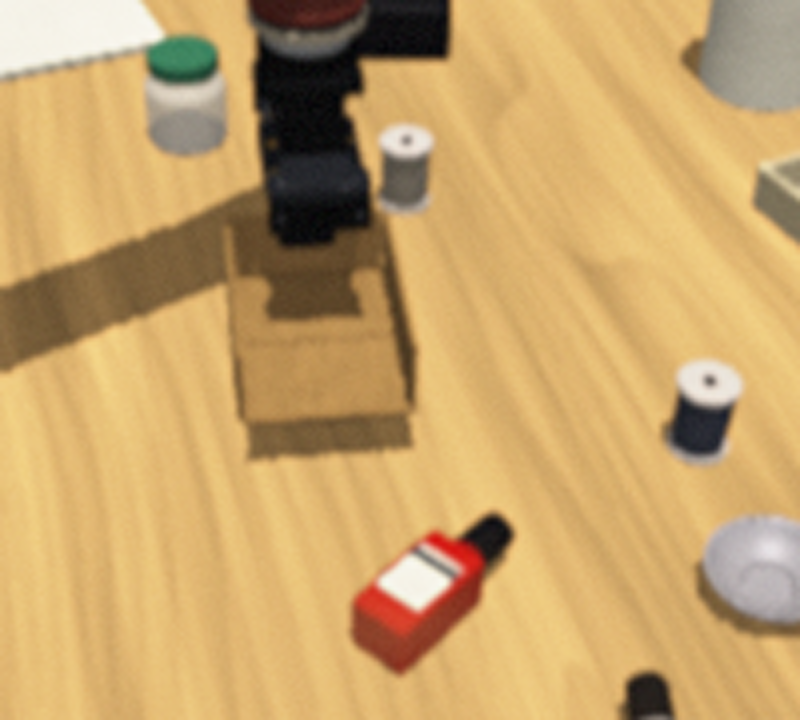

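The crop shows the near, far and left walls up and the right wall still open. I'll push the left wall until its stop, then do the right one.

```bash
python3 -m jog '[[0,-0.008,0,0,0,0,0],[0,-0.013,0,0,0,0,0],[0,-0.013,0,0,0,0,0]]'
python3 - <<'E'
from h import *
uv()
E
```

```text
t: 8.38
ee_pos: [0.5651, 0.3264, 0.0254]
tcp_rot: [0.231, 3.131, 0.008]
force: [5.0, 15.0, -7.0]
finger_gap: 0.0006
grasp_force: 6.7
u 3.9 v 94.0 z 25.4 f_uv 2.7 15.6 -7.0
```

```bash
python3 -m jog '[[0,0.07,0,0,0,0,0],[0,0.07,-0.16,0,0,0,0],[0,0.07,-0.32,0,0,0,0],[0,-0.13,-0.32,0,0,0,0],[0,-0.33,-0.32,0,0,0,0]]'; python3 -m jog '[[0.01,-0.2,0,0,0,0,0],[0.01,-0.4,0,0,0,0,0],[0.01,-0.52,0,0,0,0,0],[0.01,-0.52,0,0,0,0,0]]'
python3 - <<'E'
from h import *
uv()
E
```

```text
t: 9.0
ee_pos: [0.5502, 0.2228, 0.1216]
tcp_rot: [0.235, 3.132, -0.001]
force: [1.1, -1.0, 0.3]
finger_gap: 0.0002
grasp_force: 0.0
t: 9.5
ee_pos: [0.5235, 0.0667, 0.1214]
tcp_rot: [-0.245, -3.132, 0.002]
force: [0.9, 0.8, 0.3]
finger_gap: 0.0001
grasp_force: 0.0
u 3.0 v -169.0 z 121.4 f_uv 0.7 1.0 0.3
```

```bash
python3 -m jog '[[0,0.03,0.16,0,0,0,0],[0,0.03,0.32,0,0,0,0],[0,0.03,0.32,0,0,0,0]]'; python3 -m jog '[[0,0.05,0,0,0,0,0],[0,0.1,0,0,0,0,0],[0,0.15,0,0,0,0,0],[0,0.19,0,0,0,0,0],[0,0.205,0,0,0,0,0]]';  python3 - <<'E'
from h import *
uv()
E
```

```text
t: 9.88
ee_pos: [0.5224, 0.0794, 0.0223]
tcp_rot: [-0.234, -3.126, 0.005]
force: [-0.2, -0.6, 0.2]
finger_gap: 0.0004
grasp_force: 0.0
t: 10.5
ee_pos: [0.5353, 0.1326, 0.0275]
tcp_rot: [0.244, 3.132, -0.013]
force: [-10.9, -39.2, 30.2]
finger_gap: 0.0005
grasp_force: 23.1
u 4.5 v -102.0 z 27.5 f_uv -4.7 -40.4 30.2
```

```bash
python3 -m jog '[[0,-0.07,0,0,0,0,0],[0,-0.1,-0.16,0,0,0,0],[0,-0.1,-0.36,0,0,0,0],[0.1,-0.2,-0.56,0,0,0,0],[0.25,-0.3,-0.76,0,0,0,0]]';  python3 -m jog '[[0.1,0.2,-0.2,0,0,0,0],[0.13,0.3,-0.25,0,0,0,0],[0.13,0.3,-0.25,0,0,0,0],[0.13,0.3,-0.25,0,0,0,0]]'
python3 - <<'E'
from h import *
st();uv()
snap('wrist','w3.png')
E
```

```text
t: 11.12
ee_pos: [0.4638, 0.0712, 0.2343]
tcp_rot: [0.235, 3.13, 0.002]
force: [0.2, 0.8, 0.7]
finger_gap: 0.0009
grasp_force: 0.0
t: 11.62
ee_pos: [0.4388, 0.1658, 0.3067]
tcp_rot: [0.234, 3.132, 0.001]
force: [0.2, 0.3, 0.0]
finger_gap: 0.0006
grasp_force: 0.0
t 11.62 p [0.4388 0.1658 0.3067] R [[-0.99, 0.15, 0.0], [0.15, 0.99, 0.0], [-0.0, 0.0, -1.0]] q [-0.87 -0.1   0.38  1.77  0.04  1.47  0.93] f [0.2 0.3 0. ] gap 0.0006 g 0.0
u -96.0 v -84.1 z 306.7 f_uv 0.2 0.3 0.0
```

View pics/w3.png

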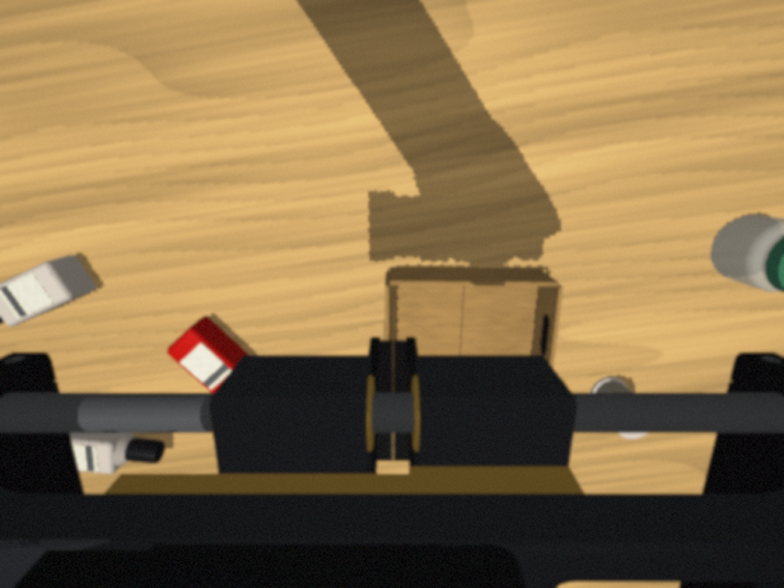

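The box is folded. The near wall's top edge runs (390,283)-(559,287) and the right and left wall tops look upright. Bottle A is at (45,290).

Run:
```python
from h import *
K,W=cam('wrist')
for u in [(390,283),(559,287)]:
    p=px2w(K,W,np.array(u)/1.4,.062); d=p-np.r_[C0,0]; print(p.round(4),(d@CX).round(4),(d@CY).round(4))
L=np.array([cw(a,b,.062) for a in(-.062,.062) for b in (-.085,.085)]+[cw(a,b,.004) for a in(-.062,.062) for b in (-.085,.085)])
print((w2px(K,W,L)*1.4).round(0).tolist())
K,W=cam('scene'); print((w2px(K,W,L)*1.4).round(0).tolist())
snap('scene','sc3.png',(280,150,400,260),6)
# look pose above A
plan([((.42,.0,.33),QD),((.42,-.21,.33),QD)])
```

```text
[0.472  0.1585 0.062 ] -0.0621 -0.0862
[0.5006 0.3211 0.062 ] -0.059 0.0788
[[391.0, 283.0], [566.0, 284.0], [391.0, 396.0], [552.0, 397.0], [391.0, 269.0], [546.0, 270.0], [391.0, 371.0], [534.0, 372.0]]
[[426.0, 267.0], [504.0, 259.0], [438.0, 312.0], [521.0, 303.0], [425.0, 285.0], [500.0, 277.0], [436.0, 330.0], [516.0, 321.0]]
[-0.021, -0.552, -0.08, -0.0, -0.0, 0.003] rows 2.7
[-0.108, -0.692, 0.0, 0.0, 0.0, 0.0] rows 3.4
```

View pics/sc3.png

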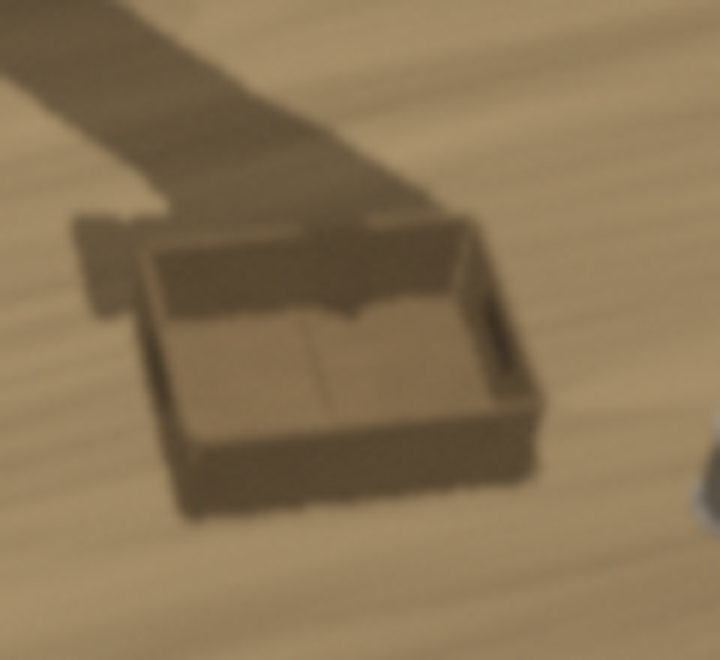

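```bash
sed -i 's/^C0=.*/C0=np.array([.5461,.2301])/' h.py
python3 - <<'E'
from h import *
Q=tool((0,0,-1),(0,1,0))
plan([((.48,-.05,.34),Q),((.5,-.25,.35),Q)])
E
```

```text
Traceback (most recent call last):
  File "h.py", line 33, in <module>
    CX=np.array([np.cos(YAW),np.sin(YAW),0]); CY=np.array([-np.sin(YAW),np.cos(YAW),0])
                        ^^^
NameError: name 'YAW' is not defined
```

```bash
sed -i 's/^C0=.*/C0=np.array([.5461,.2301]); YAW=-.1555/' h.py
python3 - <<'E'
from h import *
Q=tool((0,0,-1),(0,1,0))
plan([((.48,-.05,.34),Q),((.5,-.25,.35),Q)])
E
```

```text
[-0.244, -0.687, -0.113, -0.0, -0.0, -0.096] rows 3.5
[-0.067, -0.667, -0.033, 0.0, 0.0, 0.0] rows 3.2
```

```bash
python3 -m jog '[[-0.244,-0.687,-0.113,0,0,-0.096,87],[-0.244,-0.687,-0.113,0,0,-0.096,87],[-0.244,-0.687,-0.113,0,0,-0.096,87],[-0.244,-0.687,-0.113,0,0,-0.096,87],[-0.244,-0.687,-0.113,0,0,-0.096,87]]'; python3 -m jog '[[-0.067,-0.667,-0.033,0,0,0,87],[-0.067,-0.667,-0.033,0,0,0,87],[-0.067,-0.667,-0.033,0,0,0,87],[-0.067,-0.667,-0.033,0,0,0,87],[-0.067,-0.667,-0.033,0,0,0,87]]'
python3 - <<'E'
from h import *
import json
st()
o=snap('wrist','w4.png'); json.dump({'p':o['ee_pos'].tolist(),'r':o['tcp_rot'].tolist()},open('w4.json','w'))
E
```

```text
t: 12.35
ee_pos: [0.4802, -0.053, 0.3402]
tcp_rot: [0.01, 3.142, -0.0]
force: [-0.3, -0.0, -0.6]
finger_gap: 0.0424
grasp_force: 0.0
t: 12.98
ee_pos: [0.5001, -0.2497, 0.3492]
tcp_rot: [-0.003, -3.14, 0.001]
force: [-0.8, -0.2, 0.2]
finger_gap: 0.0852
grasp_force: 0.0
t 12.97 p [ 0.5001 -0.2497  0.3492] R [[-1.0, 0.0, -0.0], [0.0, 1.0, -0.0], [0.0, -0.0, -1.0]] q [-0.45  0.14  0.95  1.51 -0.11  1.55  2.06] f [-0.8 -0.2  0.2] gap 0.0852 g 0.0
```

View pics/w4.png

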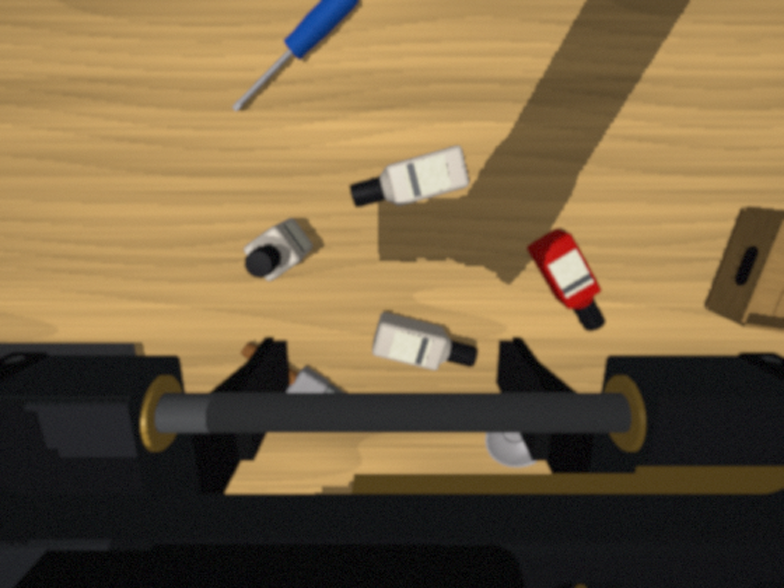

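Run:
```python
import cv2
im=cv2.imread('pics/w4.png')[130:390,230:500]
cv2.imwrite('pics/w4c.png',cv2.resize(im,None,fx=2.3,fy=2.3,interpolation=cv2.INTER_CUBIC))
```

```text
(no output)
```

View pics/w4c.png

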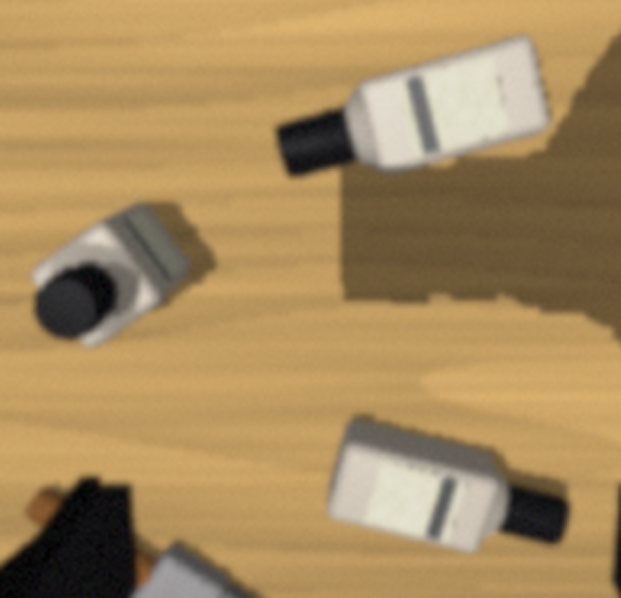

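Close crop: the white bottles A (cap left), B (cap right) and C (standing, cap top at crop (68,308)) are confirmed, and red is excluded. A's top face runs from its bottom-end mid (535,83) to its shoulder mid (378,127). B's runs from (336,486) to (487,518).

Run:
```python
from h import *
import json
o=json.load(open('w4.json')); K,W=cam('wrist',{'ee_pos':np.array(o['p']),'tcp_rot':np.array(o['r'])})
g=lambda x,y,z:px2w(K,W,(np.array([x,y])/2.3+[230,130])/1.4,z)
for n,b,s,t in [('A',(535,83),(378,127),(284,150)),('B',(336,486),(487,518),(567,521))]:
    b,s,t=g(*b,.044),g(*s,.044),g(*t,.022); d=t-b; d[2]=0; print(n,b.round(4),s.round(4),t.round(4),'len',np.linalg.norm(s-b).round(4),np.linalg.norm(d).round(4),'az',np.degrees(np.arctan2(d[1],d[0])).round(1),np.degrees(np.arctan2(*(s-b)[1::-1])).round(1), 'mid',((b+t)/2).round(4))
print('C cap',g(68,308,.125).round(4)); 
for c in [(38,272),(165,295),(92,345)]: print(g(*c,.082).round(4))
```

```text
A [ 0.4247 -0.1761  0.044 ] [ 0.4439 -0.2469  0.044 ] [ 0.4557 -0.292   0.022 ] len 0.0734 0.1201 az -75.0 -74.8 mid [ 0.4402 -0.234   0.033 ]
B [ 0.6208 -0.2681  0.044 ] [ 0.6385 -0.191   0.044 ] [ 0.6505 -0.1454  0.022 ] len 0.0791 0.1262 az 76.4 77.1 mid [ 0.6356 -0.2067  0.033 ]
C cap [ 0.51   -0.3704  0.125 ]
[ 0.5037 -0.3956  0.082 ]
[ 0.514  -0.3407  0.082 ]
[ 0.5367 -0.3747  0.082 ]
```

```bash
cat >> h.py <<'E'
def pick(bottom,az,al,s,zg,flip,back):
    az,al=np.radians(az),np.radians(al); c=np.array([np.cos(az),np.sin(az),0]); Z=np.array([0,0,1.])
    a=-Z*np.cos(al)-c*np.sin(al); y=(1 if flip else -1)*np.cross(Z,c)
    g=np.r_[bottom,0]+c*s+Z*zg; return g+a*(.0187-back),tool(a,y)
E
python3 - <<'E'
from h import *
A=lambda b:pick((.6208,-.268),76.6,30,.064,.025,False,b)
P,Q=A(.16); print(P,A(0)[0]); plan([(P,Q),A(0)])
E
```

```text
[ 0.65200486 -0.13701573  0.14736939] [ 0.63346502 -0.2148378   0.00880532]
[-0.506, 0.371, 0.672, 0.299, -0.238, 1.12] rows 10.0
[0.0, 0.0, 0.533, 0.0, 0.0, 0.0] rows 2.6
```

```bash
python3 -m jog '[[-0.4,0.3,0.1,0,0,0.58,87],[-0.4,0.3,0.1,0,0,0.58,87],[-0.4,0.3,0.1,0,0,0.58,87],[-0.4,0.3,0.1,0,0,0.58,87],[-0.4,0.3,0.1,0,0,0.58,87]]'
python3 - <<'E'
from h import *
A=lambda b:pick((.6208,-.268),76.6,30,.064,.025,False,b)
st(); plan([A(.16)])
E
```

```text
t: 13.65
ee_pos: [0.6208, -0.1562, 0.3192]
tcp_rot: [-1.384, -2.818, -0.001]
force: [-0.7, -0.2, 0.0]
finger_gap: 0.0872
grasp_force: 0.0
t 13.65 p [ 0.6208 -0.1562  0.3192] R [[-0.61, 0.79, -0.0], [0.79, 0.61, 0.0], [0.0, -0.0, -1.0]] q [-0.55  0.42  1.04  1.37 -0.36  1.55  1.11] f [-0.7 -0.2  0. ] gap 0.0872 g 0.0
[-0.014, 0.122, 0.573, 0.148, -0.312, 0.554] rows 5.5
```

```bash
python3 -m jog '[[-0.014,0.122,0.573,0.148,-0.312,0.554,87],[-0.014,0.122,0.573,0.148,-0.312,0.554,87],[-0.014,0.122,0.573,0.148,-0.312,0.554,87],[-0.014,0.122,0.573,0.148,-0.312,0.554,87],[-0.014,0.122,0.573,0.148,-0.312,0.554,87]]';python3 -m jog '[[0,0,0,0,0,0,87],[0,0,0,0,0,0,87]]'
python3 - <<'E'
from h import *
A=lambda b:pick((.6208,-.268),76.6,30,.064,.025,False,b)
st(); plan([A(.16),A(0)]);plan([A(.05)]); snap('wrist','w5.png')
E
```

```text
t: 14.28
ee_pos: [0.6515, -0.1368, 0.1467]
tcp_rot: [2.119, 1.816, -0.539]
force: [0.7, -1.5, 0.9]
finger_gap: 0.0866
grasp_force: 0.0
t: 14.52
ee_pos: [0.6516, -0.1399, 0.1482]
tcp_rot: [2.116, 1.824, -0.536]
force: [1.1, -0.4, -0.2]
finger_gap: 0.0866
grasp_force: 0.0
t 14.53 p [ 0.6516 -0.1399  0.1482] R [[0.13, 0.99, -0.09], [0.88, -0.15, -0.45], [-0.46, -0.02, -0.89]] q [-0.87  0.84  1.25  1.55 -0.32  1.25  0.18] f [ 1.1 -0.4 -0.2] gap 0.0866 g 0.0
[0.01, -0.0, -0.002, 0.015, -0.027, 0.051] rows 0.5
[0.0, 0.0, 0.533, 0.0, 0.0, 0.0] rows 2.6
[-0.005, -0.009, 0.364, 0.015, -0.027, 0.051] rows 1.7
```

View pics/w5.png

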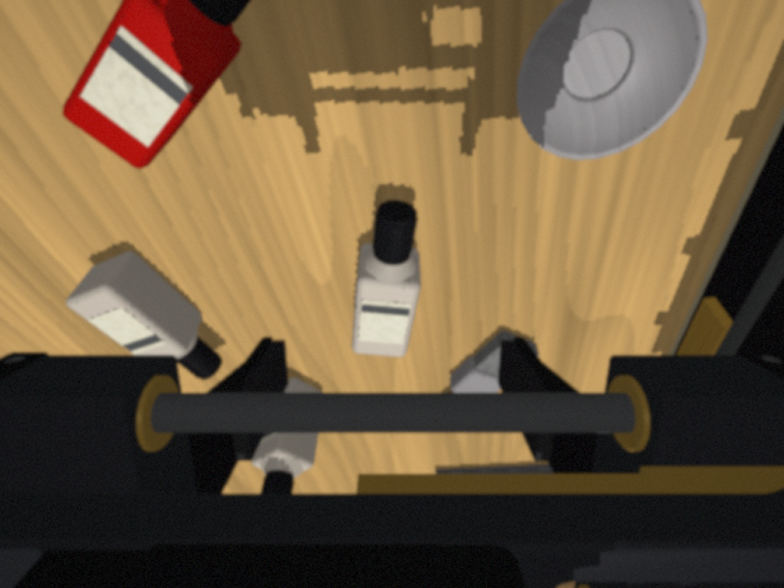

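```bash
python3 -m jog '[[0.01,0,-0.002,0.015,-0.027,0.051,66],[0.01,0,-0.002,0.015,-0.027,0.051,66],[0.01,0,-0.002,0.015,-0.027,0.051,66]]';python3 -m jog '[[0,0,0.18,0,0,0,66],[0,0,0.36,0,0,0,66],[0,0,0.45,0,0,0,66],[0,0,0.45,0,0,0,66]]'
python3 - <<'E'
from h import *
A=lambda b:pick((.6208,-.268),76.6,30,.064,.025,False,b)
st(); plan([A(0)])
E
```

```text
t: 14.95
ee_pos: [0.6521, -0.1381, 0.1479]
tcp_rot: [2.168, 1.707, -0.58]
force: [-1.7, -0.1, 0.2]
finger_gap: 0.0687
grasp_force: 0.0
t: 15.45
ee_pos: [0.6346, -0.2046, 0.0298]
tcp_rot: [2.17, 1.705, -0.585]
force: [-0.3, -0.7, 0.8]
finger_gap: 0.0663
grasp_force: 0.0
t 15.45 p [ 0.6346 -0.2046  0.0298] R [[0.2, 0.97, -0.12], [0.84, -0.24, -0.49], [-0.5, -0.0, -0.87]] q [-0.77  0.98  1.16  1.64 -0.39  1.05  0.13] f [-0.3 -0.7  0.8] gap 0.0663 g 0.0
[0.005, 0.005, 0.078, -0.003, 0.001, -0.003] rows 0.4
```

```bash
python3 -m jog '[[0.005,0.005,0.078,0,0,0,66],[0.005,0.005,0.078,0,0,0,66],[0.005,0.005,0.078,0,0,0,30],[0.005,0.005,0.078,0,0,0,30],[0.005,0.005,0.078,0,0,0,30]]' 30;python3 -m jog '[[0,0,0,0,0,0,30],[0,0,0,0,0,0,30]]' 30; python3 -m jog '[[0,0,-0.1,0,0,0,30],[0,0,-0.25,0,0,0,30],[0,0,-0.4,0,0,0,30]]'
python3 - <<'E'
from h import *
st()
Q=tool(CY*np.cos(np.radians(30))-np.array([0,0,np.sin(np.radians(30))]),CX)
a=Q.apply([0,0,1]); P=cw(0,.05,.072)+a*.0187
o=observe(); p=o['ee_pos']
mid=np.array([.52,-.03,.28])
from scipy.spatial.transform import Slerp
r0=R.from_rotvec(o['tcp_rot']); S=Slerp([0,1],R.concatenate([r0,Q]))
plan([(np.array([.55,-.1,.26]),S(.5)),(mid,S(1)),(P+[0,0,.15],Q),(P,Q)])
E
```

```text
t: 16.08
ee_pos: [0.6359, -0.2131, 0.0099]
tcp_rot: [2.167, 1.705, -0.582]
force: [-0.7, 2.3, 5.8]
finger_gap: 0.0442
grasp_force: 30.1
t: 16.32
ee_pos: [0.6359, -0.2132, 0.0099]
tcp_rot: [2.167, 1.705, -0.582]
force: [-1.5, 4.3, 6.3]
finger_gap: 0.044
grasp_force: 29.7
t: 16.7
ee_pos: [0.6496, -0.1543, 0.114]
tcp_rot: [2.168, 1.705, -0.583]
force: [0.3, 0.6, -1.3]
finger_gap: 0.0439
grasp_force: 29.6
t 16.7 p [ 0.6496 -0.1543  0.114 ] R [[0.2, 0.97, -0.12], [0.84, -0.24, -0.49], [-0.5, 0.0, -0.87]] q [-0.85  0.91  1.24  1.56 -0.34  1.22  0.09] f [ 0.3  0.6 -1.3] gap 0.0439 g 29.6
[-0.16, -0.365, -0.47, 0.008, 0.5, -0.028] rows 4.2
[0.219, -0.145, -0.008, 0.008, 0.5, -0.028] rows 4.2
[0.351, -0.048, 1.057, 0.0, -0.0, -0.0] rows 5.3
[-0.433, 0.0, 0.25, 0.0, 0.0, 0.0] rows 2.4
```

```bash
python3 -m jog '[[-0.16,-0.365,-0.47,0,0,0,30],[-0.16,-0.365,-0.47,0.008,0.5,-0.028,30],[-0.16,-0.365,-0.47,0.008,0.5,-0.028,30],[-0.16,-0.365,-0.47,0.008,0.5,-0.028,30],[-0.16,-0.365,-0.47,0.008,0.5,-0.028,30]]'; python3 -m jog '[[0,0,0,0,0,0,30]]'; python3 -m jog '[[0.219,-0.145,0,0.008,0.5,-0.028,30],[0.219,-0.145,0,0.008,0.5,-0.028,30],[0.219,-0.145,0,0.008,0.5,-0.028,30],[0.219,-0.145,0,0.008,0.5,-0.028,30],[0.219,-0.145,0,0.008,0.5,-0.028,30]]'
python3 - <<'E'
from h import *
st()
Q=tool(CY*np.cos(np.radians(30))-np.array([0,0,np.sin(np.radians(30))]),CX)
a=Q.apply([0,0,1]); P=cw(0,.05,.072)+a*.0187
plan([(P+[0,0,.2]-CY*.15,Q),(P+[0,0,.15],Q)])
E
```

```text
t: 17.32
ee_pos: [0.5504, -0.0996, 0.2615]
tcp_rot: [-2.338, -1.91, -0.188]
force: [0.4, -0.1, -3.4]
finger_gap: 0.044
grasp_force: 29.6
t: 17.45
ee_pos: [0.5482, -0.1071, 0.2603]
tcp_rot: [-2.353, -1.895, -0.182]
force: [0.0, -0.4, -1.5]
finger_gap: 0.044
grasp_force: 29.6
t: 18.08
ee_pos: [0.5199, -0.0305, 0.2679]
tcp_rot: [-1.806, -1.524, -0.919]
force: [0.4, 0.1, -0.2]
finger_gap: 0.0442
grasp_force: 29.6
t 18.07 p [ 0.5199 -0.0305  0.2679] R [[0.1, 0.99, 0.13], [0.57, -0.16, 0.8], [0.81, -0.01, -0.58]] q [-0.3   0.42  1.04  1.82 -1.08  1.81  0.79] f [ 0.4  0.1 -0.2] gap 0.0442 g 29.6
[0.33, -0.054, 0.492, 0.002, 0.062, -0.008] rows 2.9
[0.106, 0.0, 0.516, 0.0, 0.0, 0.0] rows 2.5
```

```bash
python3 -m jog '[[0.33,-0.054,0.492,0,0.062,-0.008,30],[0.33,-0.054,0.492,0,0.062,-0.008,30],[0.33,-0.054,0.492,0,0.062,-0.008,30],[0.33,-0.054,0.492,0,0.062,-0.008,30]]'; python3 -m jog '[[0.106,0,0.516,0,0,0,30],[0.106,0,0.516,0,0,0,30],[0.106,0,0.516,0,0,0,30],[0.106,0,0.516,0,0,0,30]]';  python3 - <<'E'
from h import *
st()
Q=tool(CY*np.cos(np.radians(30))-np.array([0,0,np.sin(np.radians(30))]),CX)
a=Q.apply([0,0,1]); P=cw(0,.05,.072)+a*.0187
plan([(P+[0,0,.15],Q),(P+[0,0,.05],Q),(P,Q)])
E
```

```text
t: 18.58
ee_pos: [0.5308, 0.1551, 0.2639]
tcp_rot: [-1.716, -1.489, -0.992]
force: [1.0, -0.2, -0.9]
finger_gap: 0.0442
grasp_force: 29.6
t: 19.08
ee_pos: [0.5542, 0.3003, 0.2126]
tcp_rot: [-1.721, -1.488, -0.992]
force: [-1.0, -0.5, -1.1]
finger_gap: 0.0442
grasp_force: 3.0
t 19.07 p [0.5542 0.3003 0.2126] R [[0.07, 0.99, 0.13], [0.5, -0.15, 0.85], [0.86, 0.0, -0.5]] q [-0.8   0.33  0.86  2.05 -1.42  1.31  0.64] f [-1.  -0.5 -1.1] gap 0.0442 g 3.0
[-0.007, 0.009, -0.013, -0.003, 0.003, 0.005] rows 0.1
[-0.289, 0.0, 0.167, 0.0, 0.0, 0.0] rows 1.6
[-0.144, 0.0, 0.083, 0.0, 0.0, 0.0] rows 0.8
```

```bash
python3 -m jog '[[0,0,0,0,0,0,20],[0,0,0,0,0,0,20],[0,0,0,0,0,0,20]]' 40
python3 - <<'E'
from h import *
st()
snap('side','s5.png',(130,20,430,250),2.6)
E
```

```text
t: 19.45
ee_pos: [0.5565, 0.2964, 0.215]
tcp_rot: [-1.725, -1.483, -1.0]
force: [0.1, -0.1, -1.7]
finger_gap: 0.044
grasp_force: 39.8
t 19.45 p [0.5565 0.2964 0.215 ] R [[0.07, 0.99, 0.14], [0.5, -0.15, 0.85], [0.86, 0.01, -0.5]] q [-0.8   0.33  0.87  2.05 -1.42  1.31  0.64] f [ 0.1 -0.1 -1.7] gap 0.044 g 39.8
```

View pics/s5.png

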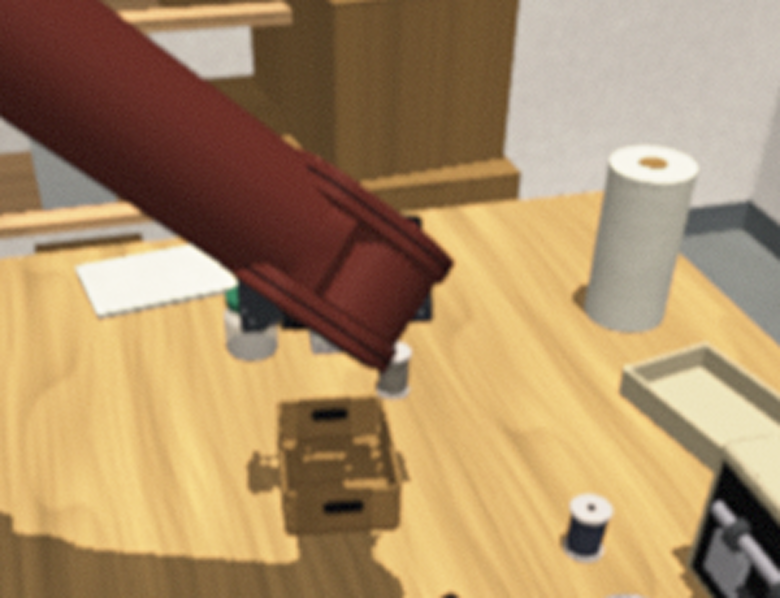

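Run:
```python
from h import *
o=observe(); r=R.from_rotvec(o['tcp_rot']); a=r.apply([0,0,1]); g=o['ee_pos']-.0187*a
im=camera('scene'); K,W=cam('scene')
for dv in (-.012,0,.012):
  L=np.array([g+CX*.022+CY*dv+[0,0,d] for d in np.arange(-.10,.07,.006)])
  q=w2px(K,W,L).round().astype(int); print(dv,[(int(1000*(p[2]-g[2])),)+tuple(int(v) for v in im[v_,u_]) for p,(u_,v_) in zip(L,q)])
```

```text
-0.012 [(-100, 85, 69, 50), (-94, 87, 71, 50), (-88, 86, 70, 50), (-81, 87, 71, 49), (-75, 95, 78, 55), (-69, 120, 102, 78), (-63, 119, 105, 86), (-57, 106, 98, 90), (-51, 105, 98, 90), (-45, 97, 91, 83), (-39, 97, 91, 82), (-33, 73, 65, 57), (-27, 52, 44, 34), (-21, 52, 44, 33), (-15, 49, 40, 30), (-9, 53, 45, 35), (-3, 54, 48, 38), (2, 51, 42, 32), (8, 52, 44, 33), (14, 58, 50, 42), (20, 120, 113, 104), (26, 147, 140, 131), (32, 138, 130, 121), (38, 94, 87, 78), (44, 53, 44, 33), (50, 51, 43, 32), (56, 52, 42, 31), (62, 54, 45, 34), (68, 54, 46, 35)]
0 [(-100, 87, 71, 49), (-94, 95, 77, 54), (-88, 100, 82, 57), (-81, 135, 113, 81), (-75, 143, 121, 88), (-69, 151, 129, 97), (-63, 121, 108, 92), (-57, 108, 100, 90), (-51, 105, 98, 90), (-45, 105, 98, 90), (-39, 105, 99, 90), (-33, 104, 98, 89), (-27, 104, 97, 89), (-21, 85, 78, 70), (-15, 70, 62, 54), (-9, 50, 42, 31), (-3, 53, 45, 34), (2, 52, 44, 34), (8, 73, 66, 58), (14, 140, 133, 124), (20, 150, 143, 133), (26, 142, 135, 126), (32, 83, 75, 66), (38, 53, 44, 33), (44, 51, 43, 31), (50, 53, 43, 32), (56, 53, 44, 32), (62, 56, 47, 37), (68, 56, 48, 38)]
0.012 [(-100, 147, 125, 92), (-94, 153, 130, 96), (-88, 160, 137, 101), (-81, 161, 137, 101), (-75, 159, 136, 101), (-69, 155, 133, 99), (-63, 127, 112, 93), (-57, 111, 102, 91), (-51, 106, 99, 90), (-45, 105, 99, 90), (-39, 105, 99, 90), (-33, 105, 99, 90), (-27, 100, 93, 84), (-21, 68, 60, 51), (-15, 51, 42, 30), (-9, 51, 42, 30), (-3, 52, 43, 32), (2, 72, 65, 56), (8, 107, 100, 91), (14, 148, 140, 131), (20, 149, 141, 132), (26, 136, 129, 118), (32, 124, 115, 104), (38, 142, 123, 95), (44, 151, 129, 95), (50, 159, 136, 100), (56, 153, 131, 97), (62, 150, 127, 93), (68, 159, 135, 100)]
```

Bottom edge sits 65 mm below the grasp in all three columns, so there was no slip and the bottle is upright. Lowering.

```bash
python3 - <<'E'
from h import *
Q=tool(CY*np.cos(np.radians(30))-np.array([0,0,np.sin(np.radians(30))]),CX)
a=Q.apply([0,0,1]); P=cw(0,.05,.072)+a*.0187
plan([(P+[0,0,.06],Q)])
E
python3 -m jog '[[-0.13,0,0.075,0,0,0,20],[-0.26,0,0.15,0,0,0,20],[-0.26,0,0.15,0,0,0,20]]'
python3 - <<'E'
from h import *
Q=tool(CY*np.cos(np.radians(30))-np.array([0,0,np.sin(np.radians(30))]),CX)
a=Q.apply([0,0,1]); P=cw(0,.05,.072)+a*.0187
st();plan([(P,Q)])
E
```

```text
[-0.268, -0.001, 0.15, 0.001, 0.001, 0.004] rows 1.5
t: 19.92
ee_pos: [0.5555, 0.2965, 0.1226]
tcp_rot: [-1.726, -1.48, -0.996]
force: [0.5, 0.0, -0.8]
finger_gap: 0.0439
grasp_force: 39.8
t 19.93 p [0.5555 0.2965 0.1226] R [[0.08, 0.99, 0.13], [0.5, -0.15, 0.85], [0.86, 0.0, -0.5]] q [-0.52  0.44  0.55  2.08 -1.49  1.24  0.82] f [ 0.5  0.  -0.8] gap 0.0439 g 39.8
[-0.174, 0.003, 0.098, -0.0, 0.001, 0.001] rows 1.0
```

```bash
python3 -m jog '[[0,0,0,-0.115,0,0.067,20],[0,0,0,-0.115,0,0.067,20],[0,0,0,-0.115,0,0.067,20]]'
python3 - <<'E'
from h import *
th=np.radians(12); d=CY*np.cos(th)+CX*np.sin(th); n=CX*np.cos(th)-CY*np.sin(th)
Q=tool(d*np.cos(np.radians(30))-np.array([0,0,.5]),n)
a=Q.apply([0,0,1]); P=cw(0,.05,.072)+a*.0187
st();plan([(P,Q)])
E
```

```text
t: 20.3
ee_pos: [0.5577, 0.2961, 0.1153]
tcp_rot: [-1.858, -1.337, -1.066]
force: [-0.2, 0.4, -1.8]
finger_gap: 0.0439
grasp_force: 39.8
t 20.3 p [0.5577 0.2961 0.1153] R [[0.17, 0.95, 0.26], [0.46, -0.31, 0.83], [0.87, -0.02, -0.49]] q [ 0.06  0.35 -0.14  2.16 -1.5   0.91  0.8 ] f [-0.2  0.4 -1.8] gap 0.0439 g 39.8
[-0.154, 0.011, 0.084, -0.036, -0.005, 0.006] rows 0.8
```

```bash
python3 -m jog '[[-0.07,0.005,0.04,0,0,0,20],[-0.07,0.005,0.04,0,0,0,20]]'
python3 - <<'E'
from h import *
th=np.radians(12); d=CY*np.cos(th)+CX*np.sin(th); n=CX*np.cos(th)-CY*np.sin(th)
Q=tool(d*np.cos(np.radians(30))-np.array([0,0,.5]),n)
a=Q.apply([0,0,1]); P=cw(0,.05,.072)+a*.0187
st();plan([(P,Q)]); print(observe()['qpos'][4])
E
```

```text
t: 20.55
ee_pos: [0.5588, 0.2949, 0.0903]
tcp_rot: [-1.858, -1.334, -1.065]
force: [0.1, -0.3, 0.4]
finger_gap: 0.044
grasp_force: 39.8
t 20.55 p [0.5588 0.2949 0.0903] R [[0.17, 0.95, 0.26], [0.46, -0.31, 0.83], [0.87, -0.02, -0.49]] q [ 0.19  0.42 -0.28  2.15 -1.49  0.85  0.85] f [ 0.1 -0.3  0.4] gap 0.044 g 39.8
[-0.08, 0.005, 0.045, -0.036, -0.006, 0.004] rows 0.4
-1.4924391997446695
```

```bash
python3 -m jog '[[-0.04,0.005,0.022,0,0,0,20],[-0.075,0.005,0.042,0,0,0,20],[-0.08,0.005,0.045,0,0,0,20]]'
python3 - <<'E'
from h import *
uv();st()
E
```

```text
t: 20.92
ee_pos: [0.5592, 0.2974, 0.0647]
tcp_rot: [-1.851, -1.337, -1.065]
force: [-8.1, -6.4, 18.1]
finger_gap: 0.0437
grasp_force: 40.0
u 2.5 v 68.5 z 64.7 f_uv -7.0 -7.5 18.1
t 20.93 p [0.5592 0.2974 0.0647] R [[0.17, 0.95, 0.25], [0.46, -0.3, 0.83], [0.87, -0.02, -0.49]] q [ 0.28  0.49 -0.39  2.15 -1.49  0.8   0.92] f [-8.1 -6.4 18.1] gap 0.0437 g 40.0
```

```bash
python3 -m jog '[[0,0,0,0,0,0,50],[0,0,0,0,0,0,54],[0,0,0,0,0,0,56],[0,0,0,0,0,0,56]]'; python3 -m jog '[[0,0,-0.1,0,0,0,58],[0,0,-0.25,0,0,0,58],[0,0,-0.45,0,0,0,58],[0.1,0,-0.6,0,0,0,58]]'
python3 - <<'E'
from h import *
uv();st()
snap('scene','sc6.png',(280,130,400,250),5)
snap('wrist','w6.png')
E
```

```text
t: 21.42
ee_pos: [0.5585, 0.2967, 0.0628]
tcp_rot: [-1.854, -1.339, -1.064]
force: [0.8, -0.9, 0.0]
finger_gap: 0.0557
grasp_force: 0.0
t: 21.92
ee_pos: [0.5169, 0.1578, 0.1771]
tcp_rot: [-1.858, -1.334, -1.062]
force: [2.8, 0.0, 0.6]
finger_gap: 0.0582
grasp_force: 0.0
u -17.7 v -75.9 z 177.1 f_uv 2.7 0.5 0.6
t 21.93 p [0.5169 0.1578 0.1771] R [[0.17, 0.95, 0.26], [0.46, -0.31, 0.83], [0.87, -0.02, -0.49]] q [ 0.48  0.22 -0.25  2.16 -1.19  1.13  0.67] f [2.8 0.  0.6] gap 0.0582 g 0.0
```

View pics/w6.png

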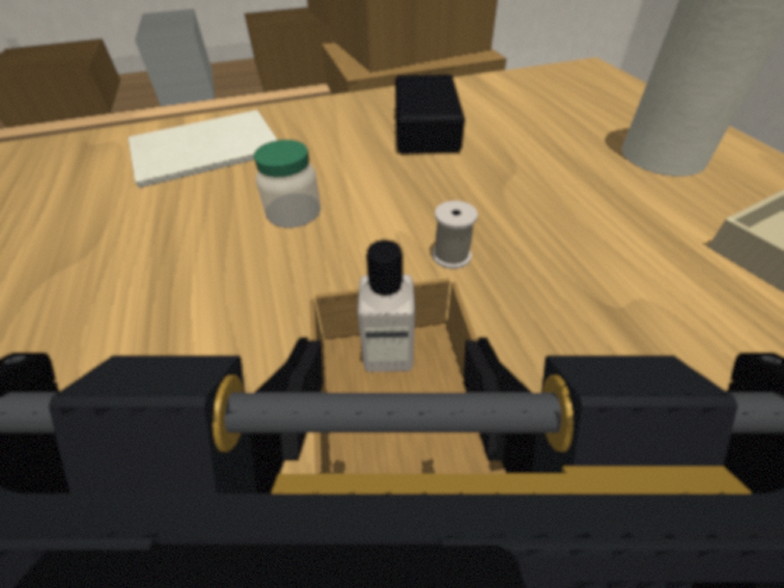

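The wrist view shows bottle B standing upright in the box at (386,320), walls square. Now checking that A and C have not been knocked, then planning the pick of A.

Run:
```python
from h import *
a=cv2.resize(cv2.imread('pics/scene0.png'),(560,420)); b=camera('scene')[:,:,::-1]
for n,(u,v) in {'A':(174,220),'C':(122,245),'red':(246,235)}.items():
    for im in (a,b):
        w=im[v-28:v+28,u-28:u+28].astype(int); m=((w.min(2)>130)&(w.max(2)-w.min(2)<40)) if n!='red' else (w[:,:,2]-w[:,:,1]>60)
        ys,xs=np.nonzero(m); print(n,len(xs),(xs.mean()+u-28).round(1),(ys.mean()+v-28).round(1))
D=tool((0,0,-1),(.966,.259,0)); A=lambda s:pick((.4247,-.1761),-75,30,.064,.025,True,s)
plan([((.5,.0,.33),D),A(.16),A(0)]); print(A(.16)[0])
```

```text
A 238 177.3 214.0
A 285 176.9 214.1
C 7 116.6 245.6
C 50 115.3 243.3
red 143 243.6 231.9
red 190 242.6 231.9
[0.181, 0.093, -0.703, 0.184, -0.656, -0.335] rows 6.4
[-0.951, -0.395, 0.609, -0.0, 0.333, 0.0] rows 5.7
[-0.0, -0.0, 0.533, 0.0, 0.0, 0.0] rows 2.6
[ 0.45954998 -0.30616191  0.14736939]
```

```bash
python3 -m jog '[[0.18,0.09,-0.7,0,0,0,66],[0.181,0.093,-0.703,0.184,-0.656,-0.335,66],[0.181,0.093,-0.703,0.184,-0.656,-0.335,66],[0.181,0.093,-0.703,0.184,-0.656,-0.335,66],[0.181,0.093,-0.703,0.184,-0.656,-0.335,66]]'
python3 - <<'E'
from h import *
D=tool((0,0,-1),(.966,.259,0)); A=lambda s:pick((.4247,-.1761),-75,30,.064,.025,True,s)
st();plan([((.47,-.1,.3),D),A(.16)])
E
```

```text
t: 22.7
ee_pos: [0.501, -0.0006, 0.3292]
tcp_rot: [-1.961, -2.095, -0.455]
force: [-0.5, 1.5, -0.6]
finger_gap: 0.0658
grasp_force: 0.0
t 22.7 p [ 0.501  -0.0006  0.3292] R [[-0.07, 1.0, 0.04], [0.92, 0.05, 0.38], [0.38, 0.06, -0.92]] q [ 0.43  0.02 -0.23  1.67 -0.39  1.49  0.3 ] f [-0.5  1.5 -0.6] gap 0.0658 g 0.0
[-0.335, -0.127, -0.04, 0.066, -0.242, -0.123] rows 2.3
[-0.655, -0.212, 0.509, -0.0, 0.333, 0.0] rows 4.1
```

```bash
python3 -m jog '[[-0.335,-0.127,-0.04,0.066,-0.242,-0.123,66],[-0.335,-0.127,-0.04,0.066,-0.242,-0.123,66],[-0.335,-0.127,-0.04,0.066,-0.242,-0.123,66],[-0.335,-0.127,-0.04,0.066,-0.242,-0.123,66]]'; python3 -m jog '[[-0.655,-0.212,0.3,0,0.333,0,66],[-0.655,-0.212,0.3,0,0.333,0,66],[-0.655,-0.212,0.3,0,0.333,0,66],[-0.655,-0.212,0.509,0,0.333,0,66],[-0.655,-0.212,0.509,0,0.333,0,66]]'
python3 - <<'E'
from h import *
A=lambda s:pick((.4247,-.1761),-75,30,.064,.025,True,s)
st();plan([A(.16)]);plan([A(.04)])
E
```

```text
t: 23.2
ee_pos: [0.4686, -0.0956, 0.297]
tcp_rot: [-1.903, -2.491, -0.004]
force: [-0.2, -0.1, 0.1]
finger_gap: 0.0662
grasp_force: 0.0
t: 23.82
ee_pos: [0.4559, -0.3037, 0.1396]
tcp_rot: [-1.636, -2.123, -0.443]
force: [0.2, 0.7, 0.9]
finger_gap: 0.0658
grasp_force: 0.0
t 23.82 p [ 0.4559 -0.3037  0.1396] R [[-0.22, 0.97, -0.13], [0.83, 0.26, 0.49], [0.51, -0.0, -0.86]] q [ 0.7   0.53 -0.    1.47 -0.29  1.6   1.02] f [0.2 0.7 0.9] gap 0.0658 g 0.0
[0.004, 0.01, -0.028, -0.002, -0.007, -0.003] rows 0.1
[-0.001, 0.011, 0.372, -0.002, -0.007, -0.003] rows 1.8
```

```bash
python3 -m jog '[[0,0.01,0.18,0,-0.007,0,66],[0,0.01,0.36,0,-0.007,0,66],[0,0.01,0.38,0,-0.007,0,66],[0,0.01,0.38,0,-0.007,0,66]]'
python3 - <<'E'
from h import *
A=lambda s:pick((.4247,-.1761),-75,30,.064,.025,True,s)
st();plan([A(0)])
E
```

```text
t: 24.32
ee_pos: [0.4468, -0.2463, 0.0473]
tcp_rot: [-1.641, -2.143, -0.435]
force: [0.1, -0.4, 0.9]
finger_gap: 0.0663
grasp_force: 0.0
t 24.32 p [ 0.4468 -0.2463  0.0473] R [[-0.23, 0.97, -0.13], [0.84, 0.26, 0.48], [0.49, 0.0, -0.87]] q [ 0.66  0.53 -0.03  1.67 -0.3   1.37  1.02] f [ 0.1 -0.4  0.9] gap 0.0663 g 0.0
[-0.009, -0.011, 0.143, -0.0, 0.004, 0.001] rows 0.7
```

```bash
python3 -m jog '[[-0.009,-0.011,0.13,0,0,0,66],[-0.009,-0.011,0.13,0,0,0,66],[-0.009,-0.011,0.13,0,0,0,30],[-0.009,-0.011,0.13,0,0,0,30],[-0.009,-0.011,0.13,0,0,0,30]]' 35; python3 -m jog '[[0,0,0,0,0,0,30],[0,0,0,0,0,0,30]]'
python3 - <<'E'
from h import *
st()
E
python3 -m jog '[[0,0,-0.1,0,0,0,30],[0,0,-0.25,0,0,0,30],[0,0,-0.45,0,0,0,30]]'
python3 - <<'E'
from h import *
st()
al=np.radians(33); Q=tool(CX*np.cos(al)-np.array([0,0,np.sin(al)]),CY)
a=Q.apply([0,0,1]); P=cw(.03,-.036,.072)+a*.0187
from scipy.spatial.transform import Slerp
o=observe(); r0=R.from_rotvec(o['tcp_rot']); T=R.from_rotvec(r0.apply([0,1,0])*np.radians(0))
# tilt first by +90 about own y (closing), then yaw
for s in (1,-1):
    r1=r0*R.from_rotvec([0,s*np.pi/2,0]); print(s,r1.as_matrix()[2].round(2))
print(Q.as_matrix().round(2).tolist())
E
```

```text
t: 24.95
ee_pos: [0.4388, -0.232, 0.0113]
tcp_rot: [-1.643, -2.141, -0.434]
force: [0.8, -0.7, 4.3]
finger_gap: 0.0438
grasp_force: 17.8
t: 25.2
ee_pos: [0.4388, -0.2319, 0.0113]
tcp_rot: [-1.643, -2.141, -0.434]
force: [1.0, -2.6, 6.8]
finger_gap: 0.044
grasp_force: 35.0
t 25.2 p [ 0.4388 -0.2319  0.0113] R [[-0.23, 0.97, -0.13], [0.84, 0.26, 0.48], [0.49, 0.0, -0.87]] q [ 0.66  0.55 -0.04  1.73 -0.31  1.29  1.04] f [ 1.  -2.6  6.8] gap 0.044 g 35.0
t: 25.58
ee_pos: [0.4548, -0.2954, 0.128]
tcp_rot: [-1.64, -2.138, -0.433]
force: [0.8, -0.2, -2.1]
finger_gap: 0.0437
grasp_force: 35.0
t 25.57 p [ 0.4548 -0.2954  0.128 ] R [[-0.22, 0.97, -0.13], [0.84, 0.26, 0.48], [0.5, -0.0, -0.87]] q [ 0.7   0.51 -0.01  1.51 -0.29  1.55  1.02] f [ 0.8 -0.2 -2.1] gap 0.0437 g 35.0
1 [ 0.87 -0.    0.5 ]
-1 [-0.87 -0.   -0.5 ]
[[-0.54, 0.15, 0.83], [0.08, 0.99, -0.13], [-0.84, 0.0, -0.54]]
```

```bash
cat >> h.py <<'E'
def QA(al=30):
    al=np.radians(al); Q=tool(CX*np.cos(al)-np.array([0,0,np.sin(al)]),CY); return cw(.03,-.036,.074)+Q.apply([0,0,.0187]),Q
E
python3 - <<'E'
from h import *
P,Q=QA()
from scipy.spatial.transform import Slerp
o=observe(); r0=R.from_rotvec(o['tcp_rot']); S=Slerp([0,1],R.concatenate([r0,Q])); print(np.degrees((r0.inv()*Q).magnitude()))
for s in(.25,.5,.75): print(S(s).as_matrix()[:,2].round(2),S(s).as_matrix()[:,1].round(2))
plan([(np.array([.48,-.2,.3]),S(.33)),(np.array([.48,-.05,.3]),S(.67)),(np.array([.48,.1,.28]),Q),(P+[0,0,.15],Q)])
E
```

```text
107.19551989627317
[ 0.08  0.22 -0.97] [0.85 0.49 0.18]
[ 0.35 -0.   -0.94] [0.65 0.72 0.24]
[ 0.63 -0.13 -0.77] [0.4  0.9  0.18]
[0.533, 0.162, -0.356, -0.07, -0.289, -0.257] rows 3.3
[0.405, 0.284, 0.069, -0.072, -0.298, -0.264] rows 3.4
[0.292, 0.412, 0.006, -0.07, -0.289, -0.257] rows 3.3
[0.036, 0.343, 0.373, 0.0, 0.0, 0.0] rows 2.4
```

```bash
python3 -m jog '[[0.15,0,-0.2,0,0,0,30],[0.533,0.162,-0.356,-0.07,-0.289,-0.257,30],[0.533,0.162,-0.356,-0.07,-0.289,-0.257,30],[0.533,0.162,-0.356,-0.07,-0.289,-0.257,30],[0.533,0.162,-0.356,-0.07,-0.289,-0.257,30]]'; python3 -m jog '[[0.405,0.284,0.069,-0.072,-0.298,-0.264,30],[0.405,0.284,0.069,-0.072,-0.298,-0.264,30],[0.405,0.284,0.069,-0.072,-0.298,-0.264,30],[0.405,0.284,0.069,-0.072,-0.298,-0.264,30]]'; python3 -m jog '[[0,0,0,0,0,0,30]]'
python3 - <<'E'
from h import *
P,Q=QA(); st(); plan([(np.array([.46,.1,.29]),Q),(P+[0,0,.15],Q)])
E
```

```text
t: 26.2
ee_pos: [0.4805, -0.1976, 0.3024]
tcp_rot: [1.379, 2.709, 0.299]
force: [-0.0, -1.1, -2.0]
finger_gap: 0.0435
grasp_force: 35.0
t: 26.7
ee_pos: [0.4934, -0.0638, 0.2852]
tcp_rot: [0.834, 2.515, 0.089]
force: [0.2, -0.3, -2.4]
finger_gap: 0.0436
grasp_force: 35.0
t: 26.82
ee_pos: [0.4928, -0.0612, 0.2829]
tcp_rot: [0.831, 2.523, 0.092]
force: [0.4, 0.1, -1.8]
finger_gap: 0.0437
grasp_force: 35.0
t 26.82 p [ 0.4928 -0.0612  0.2829] R [[-0.7, 0.54, 0.46], [0.58, 0.81, -0.08], [-0.42, 0.21, -0.88]] q [ 0.06 -0.37 -0.08  2.12  0.08  0.91  0.88] f [ 0.4  0.1 -1.8] gap 0.0437 g 35.0
[0.376, 0.383, -0.116, -0.092, -0.347, -0.294] rows 3.9
[0.032, 0.353, 0.446, 0.0, 0.0, 0.0] rows 2.7
```

Run:
```python
from h import *
P,Q=QA(); o=observe(); M=np.array([.6,.08,.27]); r=R.from_rotvec(o['tcp_rot'])
plan([(M,r),(P+[0,0,.15],Q)]); print(P)
```

```text
[0.038, 0.568, 0.164, 0.0, 0.0, 0.0] rows 2.8
[0.316, 0.228, 0.112, -0.092, -0.347, -0.294] rows 3.9
[0.58616183 0.18738001 0.06465   ]
```

```bash
python3 -m jog '[[0.038,0.568,0.164,0,0,0,30],[0.038,0.568,0.164,0,0,0,30],[0.038,0.568,0.164,0,0,0,30],[0.038,0.568,0.164,0,0,0,30]]'; python3 -m jog '[[0.316,0.228,0.112,-0.092,-0.347,-0.294,30],[0.316,0.228,0.112,-0.092,-0.347,-0.294,30],[0.316,0.228,0.112,-0.092,-0.347,-0.294,30],[0.316,0.228,0.112,-0.092,-0.347,-0.294,30],[0.316,0.228,0.112,-0.092,-0.347,-0.294,30]]';  python3 - <<'E'
from h import *
P,Q=QA(); st(); plan([(P+[0,0,.15],Q),(P,Q)])
E
```

```text
t: 27.32
ee_pos: [0.6033, 0.0777, 0.2703]
tcp_rot: [0.84, 2.522, 0.092]
force: [-0.2, -1.8, -1.7]
finger_gap: 0.0437
grasp_force: 35.0
t: 27.95
ee_pos: [0.5889, 0.1801, 0.215]
tcp_rot: [0.171, 2.086, -0.103]
force: [0.6, -1.1, -1.9]
finger_gap: 0.0441
grasp_force: 35.0
t 27.95 p [0.5889 0.1801 0.215 ] R [[-0.49, 0.16, 0.86], [0.08, 0.99, -0.14], [-0.87, -0.0, -0.5]] q [-0.13 -0.02 -0.68  2.31  1.49  0.8  -0.53] f [ 0.6 -1.1 -1.9] gap 0.0441 g 35.0
[0.007, 0.022, -0.011, -0.006, 0.002, -0.002] rows 0.1
[0.433, 0.0, 0.25, 0.0, 0.0, 0.0] rows 2.4
```

```bash
python3 -m jog '[[0.1,0.022,0.05,0,0,0,30],[0.2,0.022,0.11,0,0,0,30],[0.28,0.022,0.155,0,0,0,30],[0.28,0.022,0.155,0,0,0,30]]'
python3 - <<'E'
from h import *
P,Q=QA(); st(); uv(); plan([(P,Q)])
g=observe(); r=R.from_rotvec(g['tcp_rot']); gp=g['ee_pos']-r.apply([0,0,.0187]); d=gp-np.r_[C0,0]; print('grasp uvz',(d@CX).round(4),(d@CY).round(4),d[2].round(4))
im=camera('scene'); K,W=cam('scene')
for dv in (-.015,0,.015):
  L=np.array([gp+CX*.022+CY*dv+[0,0,z] for z in np.arange(-.09,.03,.006)]); q=w2px(K,W,L).round().astype(int)
  print(dv,[(int(1000*(p[2]-gp[2])),int(im[b,a].min()),int(np.ptp(im[b,a].astype(int)))) for p,(a,b) in zip(L,q)])
E
```

```text
t: 28.45
ee_pos: [0.5894, 0.1866, 0.1186]
tcp_rot: [0.176, 2.089, -0.103]
force: [-0.3, 0.7, -2.4]
finger_gap: 0.0442
grasp_force: 35.0
t 28.45 p [0.5894 0.1866 0.1186] R [[-0.49, 0.17, 0.85], [0.08, 0.99, -0.15], [-0.87, -0.0, -0.5]] q [-0.18  0.25 -0.69  2.35  1.76  0.97 -0.84] f [-0.3  0.7 -2.4] gap 0.0442 g 35.0
u 49.5 v -36.3 z 118.6 f_uv -0.4 0.7 -2.4
[0.161, 0.001, 0.08, -0.008, -0.0, -0.004] rows 0.9
grasp uvz 0.0333 -0.0361 0.128
-0.015 [(-90, 60, 43), (-83, 64, 45), (-77, 69, 38), (-71, 80, 26), (-65, 95, 16), (-59, 96, 17), (-53, 98, 16), (-47, 102, 16), (-41, 102, 16), (-35, 101, 16), (-29, 100, 16), (-23, 96, 15), (-17, 84, 14), (-11, 85, 14), (-5, 98, 16), (0, 99, 15), (6, 111, 16), (12, 129, 16), (18, 143, 17), (24, 141, 17)]
0 [(-90, 55, 41), (-83, 63, 46), (-77, 78, 30), (-71, 88, 21), (-65, 93, 16), (-59, 98, 16), (-53, 104, 15), (-47, 106, 17), (-41, 106, 16), (-35, 106, 16), (-29, 104, 16), (-23, 94, 15), (-17, 73, 13), (-11, 84, 15), (-5, 95, 16), (0, 99, 15), (6, 103, 16), (12, 130, 16), (18, 137, 16), (24, 132, 16)]
0.015 [(-90, 61, 42), (-83, 67, 45), (-77, 73, 38), (-71, 91, 18), (-65, 95, 16), (-59, 97, 16), (-53, 106, 16), (-47, 105, 17), (-41, 107, 15), (-35, 106, 16), (-29, 104, 16), (-23, 86, 14), (-17, 72, 14), (-11, 92, 15), (-5, 97, 16), (0, 100, 16), (6, 110, 16), (12, 122, 16), (18, 136, 16), (24, 120, 16)]
```

```bash
python3 -m jog '[[0.06,0,0.033,0,0,0,30],[0.11,0,0.06,0,0,0,30],[0.14,0,0.08,0,0,0,30],[0.14,0,0.08,0,0,0,30]]'
python3 - <<'E'
from h import *
uv();st()
E
```

```text
t: 29.0
ee_pos: [0.5888, 0.1892, 0.0716]
tcp_rot: [0.172, 2.088, -0.099]
force: [-0.4, 1.1, -1.9]
finger_gap: 0.0441
grasp_force: 35.0
u 48.5 v -33.8 z 71.6 f_uv -0.6 1.0 -1.9
t 29.0 p [0.5888 0.1892 0.0716] R [[-0.49, 0.16, 0.85], [0.08, 0.99, -0.14], [-0.87, 0.0, -0.5]] q [-0.21  0.38 -0.67  2.37  1.89  1.06 -0.97] f [-0.4  1.1 -1.9] gap 0.0441 g 35.0
```

```bash
python3 -m jog '[[0.01,0,0.006,0,0,0,30],[0.017,0,0.01,0,0,0,30],[0.017,0,0.01,0,0,0,30]]'
python3 - <<'E'
from h import *
uv()
E
```

```text
t: 29.38
ee_pos: [0.5888, 0.1902, 0.0662]
tcp_rot: [0.17, 2.086, -0.097]
force: [-0.5, -0.5, 0.4]
finger_gap: 0.0436
grasp_force: 35.0
u 48.4 v -32.8 z 66.2 f_uv -0.5 -0.5 0.4
```

```bash
python3 -m jog '[[0.01,0,0.005,0,0,0,30],[0.01,0,0.005,0,0,0,30]]'
python3 - <<'E'
from h import *
uv()
E
```

```text
t: 29.62
ee_pos: [0.5887, 0.1904, 0.0627]
tcp_rot: [0.17, 2.086, -0.097]
force: [0.4, 0.8, 1.3]
finger_gap: 0.0438
grasp_force: 35.0
u 48.3 v -32.6 z 62.7 f_uv 0.3 0.9 1.3
```

```bash
python3 -m jog '[[0.006,0,0.003,0,0,0,30],[0.008,0,0.004,0,0,0,30],[0.008,0,0.004,0,0,0,30]]'
python3 - <<'E'
from h import *
uv()
E
```

```text
t: 30.0
ee_pos: [0.5894, 0.1904, 0.0624]
tcp_rot: [0.17, 2.081, -0.098]
force: [-9.1, -2.9, 18.0]
finger_gap: 0.0437
grasp_force: 35.0
u 48.9 v -32.5 z 62.4 f_uv -8.5 -4.3 18.0
```

Firm contact. Releasing and backing straight out along the tool.

```bash
python3 -m jog '[[0,0,0,0,0,0,48],[0,0,0,0,0,0,52],[0,0,0,0,0,0,54],[0,0,0,0,0,0,54]]'; python3 -m jog '[[0,0,-0.08,0,0,0,54],[0,0,-0.18,0,0,0,54],[-0.05,0,-0.28,0,0,0,54],[-0.25,0,-0.35,0,0,0,54]]'
python3 - <<'E'
from h import *
uv();st()
P=np.array([.56,.0,.30]); D=tool((0,0,-1),(.1,1,0)); plan([(P,D)])
E
```

```text
t: 30.5
ee_pos: [0.5882, 0.1901, 0.0596]
tcp_rot: [0.17, 2.087, -0.098]
force: [-0.1, -0.5, -0.5]
finger_gap: 0.0536
grasp_force: 0.0
t: 31.0
ee_pos: [0.5352, 0.2007, 0.1374]
tcp_rot: [0.174, 2.104, -0.098]
force: [1.3, -0.7, 2.0]
finger_gap: 0.054
grasp_force: 0.0
u -6.2 v -30.7 z 137.4 f_uv 1.4 -0.5 2.0
t 31.0 p [0.5352 0.2007 0.1374] R [[-0.51, 0.16, 0.85], [0.08, 0.99, -0.14], [-0.86, 0.0, -0.51]] q [ 0.26  0.29 -1.28  2.39  1.67  1.13 -0.76] f [ 1.3 -0.7  2. ] gap 0.054 g 0.0
[-0.564, -0.646, -0.114, -0.021, 0.657, -0.038] rows 5.5
```

```bash
python3 -m jog '[[-0.18,0,-0.1,0,0,0,54],[-0.35,-0.05,-0.16,0,0,0,54],[-0.5,-0.3,-0.12,-0.02,0.3,0,54],[-0.564,-0.646,-0.114,-0.021,0.657,-0.038,54],[-0.564,-0.646,-0.114,-0.021,0.657,-0.038,54]]'
python3 - <<'E'
from h import *
st()
D=tool((0,0,-1),(.1,1,0)); plan([((.5,-.2,.32),D)])
plan([((.48,-.3,.34),D)])
E
```

```text
t: 31.62
ee_pos: [0.5467, 0.096, 0.2301]
tcp_rot: [0.222, 2.363, -0.234]
force: [0.6, -1.1, -0.5]
finger_gap: 0.0536
grasp_force: 0.0
t 31.62 p [0.5467 0.096  0.2301] R [[-0.71, 0.23, 0.66], [0.09, 0.97, -0.23], [-0.7, -0.1, -0.71]] q [ 0.22 -0.23 -0.77  2.22  0.71  0.7   0.33] f [ 0.6 -1.1 -0.5] gap 0.0536 g 0.0
[-0.188, -1.022, -0.088, -0.095, 0.488, -0.053] rows 5.0
[-0.218, -1.367, -0.102, -0.095, 0.488, -0.053] rows 6.7
```

```bash
python3 -m jog '[[-0.19,-0.8,-0.09,-0.095,0.488,-0.053,54],[-0.19,-0.8,-0.09,-0.095,0.488,-0.053,54],[-0.19,-0.8,-0.09,-0.095,0.488,-0.053,54],[-0.19,-0.8,-0.09,-0.095,0.488,-0.053,54],[-0.19,-0.8,-0.09,-0.095,0.488,-0.053,54]]'
python3 - <<'E'
from h import *
st()
D=tool((0,0,-1),(.829,.559,0)); plan([((.482,-.33,.33),D)])
E
```

```text
t: 32.25
ee_pos: [0.5147, -0.1359, 0.3155]
tcp_rot: [0.165, 3.074, -0.029]
force: [0.7, 0.2, -0.4]
finger_gap: 0.0541
grasp_force: 0.0
t 32.25 p [ 0.5147 -0.1359  0.3155] R [[-0.99, 0.11, 0.06], [0.11, 0.99, -0.02], [-0.06, -0.02, -1.0]] q [ 0.25  0.01 -0.08  1.65  0.01  1.41  1.63] f [ 0.7  0.2 -0.4] gap 0.0541 g 0.0
[0.036, -0.656, -0.041, 0.009, 0.042, 0.554] rows 4.7
```

```bash
python3 -m jog '[[0.036,-0.656,-0.041,0.009,0.042,0.554,54],[0.036,-0.656,-0.041,0.009,0.042,0.554,54],[0.036,-0.656,-0.041,0.009,0.042,0.554,54],[0.036,-0.656,-0.041,0.009,0.042,0.554,54],[0.036,-0.656,-0.041,0.009,0.042,0.554,54]]'; python3 -m jog '[[0,0,0,0,0,0,54],[0,0,0,0,0,0,54]]'
python3 - <<'E'
from h import *
import json
st()
o=snap('wrist','w7.png'); json.dump({'p':o['ee_pos'].tolist(),'r':o['tcp_rot'].tolist()},open('w7.json','w'))
K,W=cam('wrist',o); print(w2px(K,W,[[.51,-.3704,.125]])*1.4)
E
```

```text
t: 32.88
ee_pos: [0.481, -0.3304, 0.3277]
tcp_rot: [1.49, 2.764, -0.004]
force: [0.4, 0.9, 0.1]
finger_gap: 0.0541
grasp_force: 0.0
t: 33.12
ee_pos: [0.4819, -0.3285, 0.3282]
tcp_rot: [1.474, 2.771, -0.004]
force: [1.3, 0.6, -0.3]
finger_gap: 0.0539
grasp_force: 0.0
t 33.12 p [ 0.4819 -0.3285  0.3282] R [[-0.56, 0.83, 0.0], [0.83, 0.56, -0.0], [-0.0, -0.0, -1.0]] q [ 0.41  0.16  0.13  1.47 -0.02  1.51  1.13] f [ 1.3  0.6 -0.3] gap 0.0539 g 0.0
[[392.19956229 312.4997586 ]]
```

View pics/w7.png

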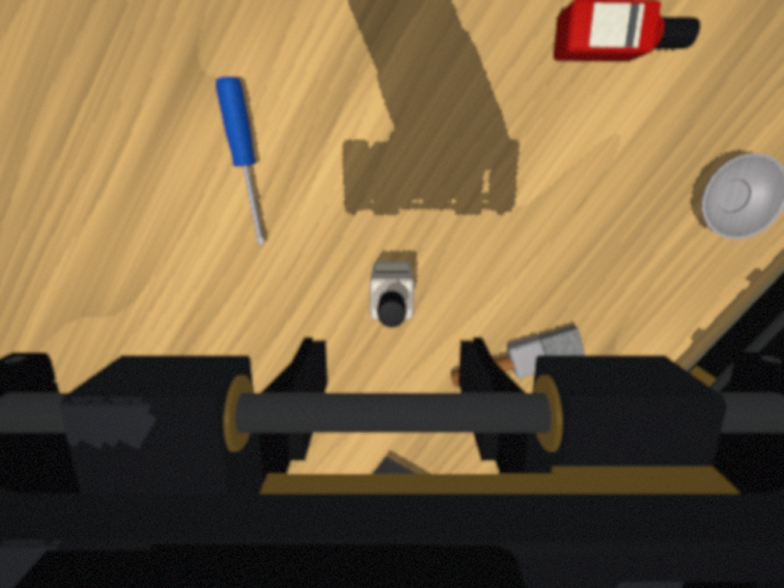

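The bottle C stands squarely in the image with its cap top at (391,310), as predicted (392,312), aligned with the tool. Descending on its cap.

Run:
```python
from h import *
D=tool((0,0,-1),(.829,.559,0)); plan([((.51,-.371,.15),D),((.51,-.371,.0913),D)])
```

```text
[-0.168, -0.001, 0.595, -0.0, 0.003, -0.0] rows 3.0
[0.0, 0.0, 0.196, 0.0, 0.0, 0.0] rows 0.9
```

```bash
python3 -m jog '[[-0.168,0,0.2,0,0,0,54],[-0.168,0,0.4,0,0,0,54],[-0.168,0,0.595,0,0,0,54],[-0.168,0,0.595,0,0,0,54]]'; python3 -m jog '[[0,0,0.1,0,0,0,54],[0,0,0.195,0,0,0,54],[0,0,0.195,0,0,0,54],[0,0,0.195,0,0,0,15],[0,0,0.195,0,0,0,15]]' 35; python3 -m jog '[[0,0,0,0,0,0,15],[0,0,0,0,0,0,15],[0,0,0,0,0,0,15]]';  python3 - <<'E'
from h import *
st()
E
python3 -m jog '[[0,0,-0.05,0,0,0,15],[0,0,-0.25,0,0,0,15],[0,0,-0.45,0,0,0,15],[0,0,-0.6,0,0,0,15],[0,0,-0.6,0,0,0,15]]'
python3 - <<'E'
from h import *
st()
P=cw(-.032,-.028,.0913+.006)
plan([((.5,-.1,.28),QD),(P+[0,0,.16],QD),(P,QD)])
E
```

```text
t: 33.67
ee_pos: [0.5078, -0.3694, 0.1457]
tcp_rot: [-1.475, -2.768, 0.003]
force: [0.1, 0.4, 0.3]
finger_gap: 0.054
grasp_force: 0.0
t: 34.3
ee_pos: [0.5115, -0.3721, 0.0938]
tcp_rot: [1.476, 2.766, -0.004]
force: [-0.7, -0.4, -0.6]
finger_gap: 0.0413
grasp_force: 0.0
t: 34.67
ee_pos: [0.5105, -0.3719, 0.0922]
tcp_rot: [1.478, 2.767, -0.004]
force: [-0.9, -0.9, 5.0]
finger_gap: 0.0251
grasp_force: 35.0
t 34.67 p [ 0.5105 -0.3719  0.0922] R [[-0.56, 0.83, 0.0], [0.83, 0.56, -0.0], [-0.0, -0.0, -1.0]] q [ 0.46  0.39  0.13  1.67 -0.05  1.08  1.19] f [-0.9 -0.9  5. ] gap 0.0251 g 35.0
t: 35.3
ee_pos: [0.5114, -0.3718, 0.2766]
tcp_rot: [1.475, 2.762, -0.004]
force: [0.9, -0.4, -1.9]
finger_gap: 0.0249
grasp_force: 35.0
t 35.3 p [ 0.5114 -0.3718  0.2766] R [[-0.56, 0.83, 0.01], [0.83, 0.56, -0.01], [-0.01, 0.0, -1.0]] q [ 0.44  0.27  0.14  1.44 -0.04  1.42  1.18] f [ 0.9 -0.4 -1.9] gap 0.0249 g 35.0
[0.774, 0.472, -0.018, -0.001, 0.007, -0.525] rows 4.4
[0.125, 1.018, 0.076, 0.0, 0.0, 0.0] rows 4.9
[0.0, 0.0, 0.533, 0.0, 0.0, 0.0] rows 2.6
```

```bash
python3 -m jog '[[0.774,0.472,-0.018,0,0.007,-0.525,15],[0.774,0.472,-0.018,0,0.007,-0.525,15],[0.774,0.472,-0.018,0,0.007,-0.525,15],[0.774,0.472,-0.018,0,0.007,-0.525,15],[0.774,0.472,-0.018,0,0.007,-0.525,15]]'; python3 -m jog '[[0,0,0,0,0,0,15]]'
python3 - <<'E'
from h import *
st()
P=cw(-.032,-.028,.0913+.006)
plan([(P+[0,0,.17],QD)])
E
```

```text
t: 35.92
ee_pos: [0.4979, -0.0946, 0.2753]
tcp_rot: [-0.23, -3.124, -0.004]
force: [0.1, -0.7, -2.1]
finger_gap: 0.0251
grasp_force: 35.0
t: 36.05
ee_pos: [0.4982, -0.0976, 0.2754]
tcp_rot: [-0.24, -3.124, -0.003]
force: [-0.0, -0.8, -2.4]
finger_gap: 0.0249
grasp_force: 35.0
t 36.05 p [ 0.4982 -0.0976  0.2754] R [[-0.99, 0.15, -0.01], [0.15, 0.99, 0.0], [0.01, 0.0, -1.0]] q [ 0.21  0.03 -0.11  1.71  0.    1.41  1.52] f [-0.  -0.8 -2.4] gap 0.0249 g 35.0
[0.116, 1.011, 0.029, 0.001, -0.005, 0.001] rows 4.9
```

```bash
python3 -m jog '[[0.116,1,0.02,0,-0.005,0,15],[0.116,1,0.02,0,-0.005,0,15],[0.116,1,0.02,0,-0.005,0,15],[0.116,1,0.02,0,-0.005,0,15],[0.116,1,0.02,0,-0.005,0,15]]'; python3 -m jog '[[0,0,0,0,0,0,15],[0,0,0,0,0,0,15]]'
python3 - <<'E'
from h import *
st();uv()
P=cw(-.032,-.028,.0913+.006)
plan([(P+[0,0,.08],QD),(P,QD)])
E
```

```text
t: 36.67
ee_pos: [0.5115, 0.2029, 0.2698]
tcp_rot: [-0.251, -3.131, -0.001]
force: [0.6, -0.5, -0.7]
finger_gap: 0.0255
grasp_force: 35.0
t: 36.92
ee_pos: [0.5116, 0.2004, 0.2697]
tcp_rot: [-0.251, -3.131, 0.001]
force: [-0.8, -0.7, -2.2]
finger_gap: 0.0249
grasp_force: 35.0
t 36.92 p [0.5116 0.2004 0.2697] R [[-0.99, 0.16, -0.0], [0.16, 0.99, -0.0], [0.0, -0.0, -1.0]] q [-0.11  0.13 -0.38  1.62  0.05  1.4   0.92] f [-0.8 -0.7 -2.2] gap 0.0249 g 35.0
u -29.5 v -34.7 z 269.7 f_uv -0.7 -0.8 -2.2
[0.008, 0.022, 0.308, -0.0, -0.0, -0.003] rows 1.5
[0.0, 0.0, 0.267, 0.0, 0.0, 0.0] rows 1.3
```

```bash
python3 -m jog '[[0.008,0.022,0.1,0,0,0,15],[0.008,0.022,0.25,0,0,0,15],[0.008,0.022,0.4,0,0,0,15],[0.008,0.022,0.52,0,0,0,15],[0.008,0.022,0.555,0,0,0,15]]'; python3 -m jog '[[0,0,0,0,0,0,15],[0,0,0,0,0,0,15]]'
python3 - <<'E'
from h import *
uv()
E
```

```text
t: 37.55
ee_pos: [0.509, 0.2065, 0.1018]
tcp_rot: [-0.251, -3.129, 0.003]
force: [-0.2, -1.2, -2.1]
finger_gap: 0.0253
grasp_force: 35.0
t: 37.8
ee_pos: [0.5108, 0.2096, 0.1057]
tcp_rot: [0.247, 3.129, 0.003]
force: [-0.6, 0.7, -1.6]
finger_gap: 0.0256
grasp_force: 35.0
u -31.7 v -25.7 z 105.7 f_uv -0.7 0.6 -1.6
```

```bash
python3 -m jog '[[0,0,0.02,0,0,0,15],[0,0,0.03,0,0,0,15],[0,0,0.034,0,0,0,15],[0,0,0.034,0,0,0,15]]'
python3 - <<'E'
from h import *
uv()
E
```

```text
t: 38.3
ee_pos: [0.5107, 0.2099, 0.0961]
tcp_rot: [0.245, 3.129, 0.002]
force: [-3.6, -3.2, 15.8]
finger_gap: 0.0251
grasp_force: 35.0
u -31.8 v -25.4 z 96.1 f_uv -3.1 -3.8 15.8
```

Contact at the expected height. Release, rise, and look.

```bash
python3 -m jog '[[0,0,0,0,0,0,30],[0,0,0,0,0,0,36],[0,0,0,0,0,0,40],[0,0,0,0,0,0,40]]'; python3 -m jog '[[0,0,-0.08,0,0,0,40],[0,0,-0.25,0,0,0,40],[0,0,-0.45,0,0,0,40],[0,0,-0.65,0,0,0,40],[0,0,-0.75,0,0,0,40]]'; python3 -m jog '[[0.2,-0.25,-0.05,0,0,0,40],[0.2,-0.5,-0.05,0,0,0,40],[0.2,-0.75,-0.05,0,0,0,40],[0.2,-0.75,-0.05,0,0,0,40],[0.2,-0.75,-0.05,0,0,0,40]]'
python3 - <<'E'
from h import *
uv()
a=camera('scene')[120:330,90:470,::-1]; b=camera('side')[110:330,150:420,::-1]
a=cv2.resize(a,None,fx=2,fy=2); a=cv2.resize(camera('scene')[150:260,260:420,::-1],(460,316),interpolation=cv2.INTER_CUBIC); b=cv2.resize(camera('side')[110:300,190:400,::-1],(340,308),interpolation=cv2.INTER_CUBIC); c=cv2.resize(camera('scene')[:,:,::-1],(373,280))
im=np.zeros((600,800,3),np.uint8); im[:316,:460]=a; im[:308,460:]=b; im[318:598,:373]=c; im[318:598,380:753]=cv2.resize(camera('side')[:,:,::-1],(373,280))
cv2.imwrite('pics/final.png',im)
E
```

```text
t: 38.8
ee_pos: [0.5095, 0.2097, 0.0936]
tcp_rot: [0.245, 3.132, 0.001]
force: [0.3, 1.2, 0.4]
finger_gap: 0.0393
grasp_force: 0.0
t: 39.42
ee_pos: [0.5101, 0.21, 0.3225]
tcp_rot: [0.245, 3.128, 0.004]
force: [-0.4, 1.3, -0.7]
finger_gap: 0.0399
grasp_force: 0.0
t: 40.05
ee_pos: [0.4145, -0.0072, 0.3339]
tcp_rot: [0.256, 3.13, 0.001]
force: [-0.6, 0.6, -0.3]
finger_gap: 0.0402
grasp_force: 0.0
u -93.3 v -254.8 z 333.9 f_uv -0.7 0.5 -0.3
```

View pics/final.png

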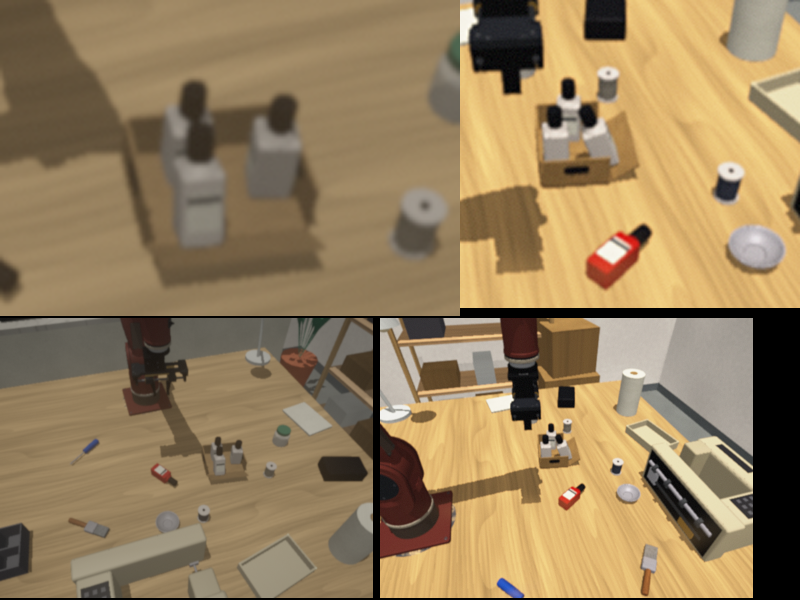

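The three bottles are in, but the side crop shows the far wall pushed outward (its corner near (637,120)) and bottle A, cap at (588,117), leaning with its foot toward that wall. I have used all my picture views, so I'll measure by projecting models into these crops.

Run:
```python
from h import *
Ks,Ws=cam('side'); Kc,Wc=cam('scene')
def S(P): q=w2px(Ks,Ws,np.atleast_2d(P)); return np.c_[460+(q[:,0]-190)*340/210,(q[:,1]-110)*308/190].round(0).astype(int).tolist()
def C(P): q=w2px(Kc,Wc,np.atleast_2d(P)); return np.c_[(q[:,0]-260)*460/160,(q[:,1]-150)*316/110].round(0).astype(int).tolist()
print('crease',[S(cw(.062,v,.004)) for v in(-.085,.085)],[C(cw(.062,v,.004)) for v in(-.085,.085)])
for th in (30,45,60,75,90):
    t=np.radians(th); e=[cw(.062+.06*np.cos(t),v,.002+.06*np.sin(t)) for v in(-.085,.085)]; print(th,S(e),C(e))
for n,u,v in [('A',.033,-.033),('B',-.001,.053),('C',-.032,-.026)]: print(n,'base',S(cw(u,v,.004)),C(cw(u,v,.004)),'top',S(cw(u,v,.129)),C(cw(u,v,.129)))
```

```text
crease [[[610, 181]], [[598, 123]]] [[[144, 247]], [[308, 228]]]
30 [[639, 167], [624, 110]] [[157, 272], [328, 252]]
45 [[634, 162], [620, 105]] [[156, 257], [327, 237]]
60 [[628, 158], [614, 102]] [[154, 240], [325, 220]]
75 [[620, 156], [606, 100]] [[151, 225], [322, 205]]
90 [[611, 156], [598, 99]] [[148, 211], [318, 192]]
A base [[590, 163]] [[189, 218]] top [[591, 107]] [[201, 137]]
B base [[568, 135]] [[262, 184]] top [[567, 81]] [[280, 102]]
C base [[555, 163]] [[181, 170]] top [[553, 107]] [[193, 87]]
```

```bash
cat > tri.py <<'E'
from h import *
def blobs(name,box,f):
    im=camera(name).astype(int); x0,y0,x1,y1=box; w=im[y0:y1,x0:x1]; m=f(w).astype(np.uint8)
    n,l,s,c=cv2.connectedComponentsWithStats(m); return [(c[i]+[x0,y0]).round(1).tolist()+s[i].tolist() for i in range(1,n) if s[i][4]>12]
dark=lambda w:(w.max(2)<62); dark2=lambda w:(w.max(2)<52)
print('scene',blobs('scene',(300,165,375,245),dark2)); print('side',blobs('side',(225,150,310,230),dark))
E
python3 - <<'E'
from tri import *
E
```

```text
scene []
side [[228.1, 154.8, 0, 0, 12, 17, 62], [256.1, 164.5, 28, 9, 7, 12, 76], [268.4, 181.1, 39, 25, 10, 13, 102], [248.0, 181.6, 19, 26, 10, 13, 100], [261.5, 214.6, 30, 63, 15, 5, 57]]
```

```bash
python3 - <<'E'
from tri import *
for t in (60,66,72): print(t,blobs('scene',(300,165,375,245),lambda w:w.max(2)<t))
E
python3 - <<'E'
from h import *
# expected cap centre pixels (z=.113) for upright bottles
Ks,Ws=cam('side');Kc,Wc=cam('scene')
for n,u,v in [('A',.033,-.033),('B',-.001,.053),('C',-.032,-.026)]: print(n,w2px(Ks,Ws,[cw(u,v,.113)]).round(1),w2px(Kc,Wc,[cw(u,v,.113)]).round(1))
E
```

```text
scene []
side [[228.1, 154.8, 0, 0, 12, 17, 62], [256.1, 164.5, 28, 9, 7, 12, 76], [248.0, 181.5, 19, 25, 10, 14, 102], [268.5, 181.0, 39, 25, 10, 13, 103], [261.7, 214.6, 30, 63, 15, 5, 55]]
60 [[328.1, 193.0, 24, 15, 10, 26, 140], [357.4, 189.7, 54, 20, 8, 10, 60]]
66 [[328.1, 192.9, 23, 14, 11, 27, 173], [357.5, 189.5, 54, 19, 8, 12, 75]]
72 [[328.2, 192.9, 23, 14, 12, 27, 191], [357.5, 189.5, 53, 19, 9, 12, 82]]
A [[270.8 180.9]] [[329.4 201.5]]
B [[256.  164.4]] [[356.4 189.3]]
C [[247.4 180.9]] [[326.6 184.2]]
```

Run:
```python
from h import *
im=camera('side').astype(int); w=im[182:218,240:300]
m=(w.min(2)>95)&(w.max(2)-w.min(2)<55)
for r in range(36): print(182+r,''.join('#' if x else ('o' if d.max()<62 else '.') for x,d in zip(m[r],w[r])))
K,W=cam('side')
for t in (0,10,20,30):
    a=np.radians(t); ax=CX*-np.sin(a)+np.array([0,0,np.cos(a)]); px=CX*np.cos(a)+np.array([0,0,np.sin(a)])
    cap=cw(.0285,-.033,.114); foot=cap-ax*.110
    print(t,'foot z',foot[2].round(3),'near/far foot corners',w2px(K,W,[foot-px*.022-CY*.022,foot+px*.022-CY*.022,foot+px*.022+CY*.022]).round(0).tolist(),'body top corners',w2px(K,W,[foot+ax*.082-px*.022-CY*.022,foot+ax*.082+px*.022-CY*.022]).round(0).tolist())
```

```text
182 ....ooooooooo.##########.ooooooooo..........................
183 ....oooooooooo.......###.ooooooooo.###......................
184 ....ooooooooo.##########.ooooooooo.####.....................
185 .##..ooooooo.###########..oooooooo.#####....................
186 ####.ooooooo.###########..ooooooo.######....................
187 #####.oooooo.############..ooooo.########...................
188 ######.ooo..##############......#########...................
189 ##########################################..................
190 .#########################################..................
191 .#########################################..................
192 .##########################################.................
193 .##########################################.................
194 .#######################.###################................
195 .#######################..##################................
196 .#######################..###################...............
197 .#################.........##################...............
198 .################..........##################...........
[... 1086 characters left out ...]
.......................
216 ...............ooooooooooooo................................
217 .................ooo........................................
0 foot z 0.004 near/far foot corners [[262.0, 216.0], [277.0, 215.0], [275.0, 205.0]] body top corners [[262.0, 194.0], [278.0, 193.0]]
10 foot z 0.006 near/far foot corners [[269.0, 216.0], [284.0, 213.0], [282.0, 204.0]] body top corners [[264.0, 195.0], [279.0, 192.0]]
20 foot z 0.011 near/far foot corners [[276.0, 215.0], [290.0, 210.0], [287.0, 201.0]] body top corners [[266.0, 195.0], [281.0, 190.0]]
30 foot z 0.019 near/far foot corners [[282.0, 214.0], [295.0, 207.0], [293.0, 198.0]] body top corners [[268.0, 196.0], [282.0, 189.0]]
```

A is tilted about 19°, with its foot on the slanted far wall and its cap inward at about u 28, v -33 mm. I'll take it by the cap along its own axis, lift it, straighten it, set it further inside, then refold the far wall.

```bash
cat >> h.py <<'E'
def capA(b,t=19):
    t=np.radians(t); a=CX*np.sin(t)-np.array([0,0,np.cos(t)]); return cw(.0285,-.033,.114)+a*(.0187-b),tool(a,CY)
E
python3 - <<'E'
from h import *
P,Q=capA(.13); plan([(cw(-.03,-.15,.3),QD),(P,Q),capA(.03),capA(0)])
E
```

```text
[-0.21, 0.336, 0.112, 0.001, 0.0, -0.0] rows 2.0
[-0.074, 0.39, 0.269, -0.0, -0.211, 0.0] rows 2.3
[0.0, 0.0, 0.333, 0.0, 0.0, 0.0] rows 1.6
[-0.0, -0.0, 0.1, 0.0, 0.0, 0.0] rows 0.5
```

```bash
python3 -m jog '[[-0.21,0.336,0.11,0,0,0,46],[-0.21,0.336,0.11,0,0,0,46],[-0.21,0.336,0.11,0,0,0,46]]'; python3 -m jog '[[-0.074,0.39,0.269,0,-0.211,0,46],[-0.074,0.39,0.269,0,-0.211,0,46],[-0.074,0.39,0.269,0,-0.211,0,46],[-0.074,0.39,0.269,0,-0.211,0,46]]'; python3 -m jog '[[0,0,0,0,0,0,46],[0,0,0,0,0,0,46]]'
python3 - <<'E'
from h import *
st();uv();plan([capA(.04)]);plan([capA(0)])
# wrist check: where is the dark cap expected vs seen
o=observe();K,W=cam('wrist',o);im=camera('wrist').astype(int)
e=w2px(K,W,[cw(.0285,-.033,.114),capA(-.0)[0]-capA(0)[1].apply([0,0,.0187+.015]),cw(-.032,-.026,.129),cw(-.001,.053,.129)]).round(0).astype(int);print(e.tolist())
u,v=e[1]; w=im[v-24:v+24,u-30:u+30]
for r in range(0,48,2): print(''.join('o' if x.max()<62 else ('#' if x.min()>110 and np.ptp(x)<50 else '.') for x in w[r]))
E
```

```text
t: 41.12
ee_pos: [0.4936, 0.0898, 0.2982]
tcp_rot: [-0.237, -3.129, -0.003]
force: [0.1, -0.7, 0.4]
finger_gap: 0.0462
grasp_force: 0.0
t: 41.62
ee_pos: [0.5326, 0.1986, 0.2196]
tcp_rot: [0.218, 2.803, -0.036]
force: [0.3, -0.7, -0.9]
finger_gap: 0.0464
grasp_force: 0.0
t: 41.88
ee_pos: [0.534, 0.1972, 0.2212]
tcp_rot: [0.223, 2.8, -0.035]
force: [-0.7, -0.4, -0.2]
finger_gap: 0.0459
grasp_force: 0.0
t 41.88 p [0.534  0.1972 0.2212] R [[-0.93, 0.16, 0.32], [0.15, 0.99, -0.05], [-0.33, 0.0, -0.95]] q [-0.11 -0.   -0.46  1.9   0.26  1.01  0.73] f [-0.7 -0.4 -0.2] gap 0.0459 g 0.0
u -6.8 v -34.4 z 221.2 f_uv -0.6 -0.5 -0.2
[0.005, 0.004, 0.305, 0.0, 0.001, -0.002] rows 1.5
[0.006, 0.004, 0.438, 0.0, 0.001, -0.002] rows 2.1
[[281, 202], [281, 207], [290, 149], [384, 183]]
..........##############...ooooooooo....#############.......
..........############..oooooooooooooooo..###########.......
..........##########..ooooooooooooooooooo...#########.......
..........#########.ooooooooooooooooooooooo..########.......
..........#########.oooooooooooooooooooooooo.########.......
..........######
[... 442 characters left out ...]
....o.ooooooo.########.......
...........########............o...o.oooooo..#######........
............########...............ooooooo..#######.........
...................................oooo.....................
............................................................
............................................................
............................................................
............................................................
............................................................
............................................................
............................................................
............................................................
```

```bash
python3 -m jog '[[0.012,0.004,0.15,0,0,0,46],[0.012,0.004,0.3,0,0,0,46],[0.012,0.004,0.43,0,0,0,46],[0.012,0.004,0.43,0,0,0,46]]'; python3 -m jog '[[0,0,0,0,0,0,15],[0,0,0,0,0,0,15],[0,0,0,0,0,0,15],[0,0,0,0,0,0,15]]' 35;  python3 - <<'E'
from h import *
st();uv()
E
```

```text
t: 42.42
ee_pos: [0.5706, 0.1919, 0.0943]
tcp_rot: [0.222, 2.806, -0.039]
force: [-0.4, -0.7, -0.2]
finger_gap: 0.0461
grasp_force: 0.0
t: 42.92
ee_pos: [0.5723, 0.194, 0.0985]
tcp_rot: [0.22, 2.8, -0.035]
force: [-3.0, -0.3, 7.4]
finger_gap: 0.0251
grasp_force: 35.0
t 42.92 p [0.5723 0.194  0.0985] R [[-0.93, 0.16, 0.32], [0.15, 0.99, -0.05], [-0.33, 0.0, -0.94]] q [-0.13  0.19 -0.44  1.97  0.42  0.78  0.59] f [-3.  -0.3  7.4] gap 0.0251 g 35.0
u 31.5 v -31.6 z 98.5 f_uv -2.9 -0.8 7.4
```

```bash
python3 -m jog '[[-0.03,0,-0.09,0,0,0,15],[-0.07,0,-0.19,0,0,0,15],[-0.11,0,-0.31,0,0,0,15],[-0.11,0,-0.31,0,0,0,15]]'
python3 - <<'E'
from h import *
st();plan([(cw(.02,-.033,.2),QD)])
E
```

```text
t: 43.42
ee_pos: [0.5739, 0.1946, 0.1993]
tcp_rot: [0.22, 2.797, -0.032]
force: [0.7, -0.0, -2.2]
finger_gap: 0.0253
grasp_force: 35.0
t 43.42 p [0.5739 0.1946 0.1993] R [[-0.93, 0.16, 0.33], [0.15, 0.99, -0.05], [-0.33, 0.0, -0.94]] q [-0.09  0.09 -0.45  1.86  0.31  0.96  0.73] f [ 0.7 -0.  -2.2] gap 0.0253 g 35.0
[0.04, -0.007, -0.017, 0.002, 0.214, -0.001] rows 1.8
```

```bash
python3 -m jog '[[0.04,-0.007,-0.017,0,0.214,0,15],[0.04,-0.007,-0.017,0,0.214,0,15],[0.04,-0.007,-0.017,0,0.214,0,15],[0.04,-0.007,-0.017,0,0.214,0,15]]'
cat > chk.py <<'E'
from h import *
o=observe(); r=R.from_rotvec(o['tcp_rot']); g=o['ee_pos']-r.apply([0,0,.0187])
for name,CYs,t1 in (('side',-CY,95),('scene',CX,85)):
    im=camera(name).astype(int); K,W=cam(name); other=CX if name=='side' else CY
    print(name)
    for d in np.arange(-.130,-.03,.006):
        row=[]
        L=np.array([g+CYs*.022+other*x+[0,0,d] for x in np.arange(-.05,.0501,.004)]); q=w2px(K,W,L).round().astype(int)
        print('%4d '%(1000*d),''.join('#' if im[b,a].min()>t1 and np.ptp(im[b,a])<(50 if name=='side' else 25) else '.' for a,b in q))
E
python3 - <<'E'
from h import *
st();uv()
import chk
E
```

```text
t: 43.92
ee_pos: [0.5586, 0.1938, 0.1954]
tcp_rot: [-0.244, -3.128, -0.001]
force: [0.5, -0.7, -2.8]
finger_gap: 0.0255
grasp_force: 35.0
t 43.92 p [0.5586 0.1938 0.1954] R [[-0.99, 0.16, -0.0], [0.16, 0.99, 0.0], [0.0, 0.0, -1.0]] q [-0.05  0.26 -0.43  1.63  0.11  1.28  0.92] f [ 0.5 -0.7 -2.8] gap 0.0255 g 35.0
u 18.0 v -33.9 z 195.4 f_uv 0.6 -0.6 -2.8
side
-130  ###########...............
-124  ###########...............
-118  ###########...............
-111  ############..............
-105  ...###############........
 -99  ....###############.......
 -93  ....###############.......
 -87  ........###########.......
 -81  ....###############.......
 -75  ....###############.......
 -69  ....###############.......
 -63  ....###############.......
 -57  ..#################...####
 -51  ..########################
 -45  ..#.....###########......#
 -39  ..#.....##########........
 -33  .......###########........
scene
-130  ......########............
-124  ......#########...........
-118  ......#########...........
-111  ....###########...........
-105  ....#.#########...........
 -99  ....#.##########..........
 -93  ....#############.........
 -87  ....##..#########.........
 -81  ...##...#########.........
 -75  ...##..##########.........
 -69  ...##..###########........
 -63  ........#########.........
 -57  ........#....#............
 -51  ....##....................
 -45  ...##..##.....##..........
 -39  ...##...#########.........
 -33  ...##...#########.........
```

```bash
python3 -m jog '[[-0.013,0,0.1,0,0,0,15],[-0.013,0,0.2,0,0,0,15],[-0.013,0,0.29,0,0,0,15],[-0.013,0,0.31,0,0,0,15],[-0.013,0,0.31,0,0,0,15]]'; python3 -m jog '[[0,0,0,0,0,0,15]]'
python3 - <<'E'
from h import *
uv()
E
```

```text
t: 44.65
ee_pos: [0.5626, 0.1935, 0.1043]
tcp_rot: [-0.244, -3.129, -0.002]
force: [-0.3, 0.4, -1.2]
finger_gap: 0.0253
grasp_force: 35.0
t: 44.78
ee_pos: [0.5635, 0.1936, 0.1051]
tcp_rot: [-0.245, -3.13, -0.003]
force: [-0.4, 0.5, -1.7]
finger_gap: 0.0249
grasp_force: 35.0
u 22.8 v -33.4 z 105.1 f_uv -0.5 0.5 -1.7
```

```bash
python3 -m jog '[[0,0,0.015,0,0,0,15],[0,0,0.025,0,0,0,15],[0,0,0.025,0,0,0,15]]'; python3 -m jog '[[0,0,0.01,0,0,0,15],[0,0,0.01,0,0,0,15]]'
python3 - <<'E'
from h import *
uv()
E
```

```text
t: 45.15
ee_pos: [0.5633, 0.193, 0.0966]
tcp_rot: [-0.245, -3.129, -0.002]
force: [-0.6, -0.7, 3.7]
finger_gap: 0.0252
grasp_force: 34.9
t: 45.4
ee_pos: [0.5644, 0.193, 0.0964]
tcp_rot: [-0.246, -3.132, -0.003]
force: [-5.6, -4.5, 24.6]
finger_gap: 0.0251
grasp_force: 35.0
u 23.8 v -33.8 z 96.4 f_uv -4.9 -5.4 24.6
```

```bash
python3 -m jog '[[0,0,-0.007,0,0,0,15],[0,0,-0.007,0,0,0,34],[0,0,-0.007,0,0,0,40],[0,0,-0.007,0,0,0,42],[0,0,-0.007,0,0,0,42]]'; python3 -m jog '[[0,0,-0.08,0,0,0,42],[0,0,-0.25,0,0,0,42],[0,0,-0.45,0,0,0,42],[0,0,-0.45,0,0,0,42]]'
python3 - <<'E'
from h import *
st();uv()
im=camera('side').astype(int); w=im[165:222,235:310]
for r in range(0,57): print(165+r,''.join('o' if x.max()<62 else ('#' if x.min()>95 and np.ptp(x)<55 else '.') for x in w[r]))
K,W=cam('side')
for n,u,v in [('A',.024,-.034),('B',-.001,.053),('C',-.032,-.026)]: print(n,w2px(K,W,[cw(u,v,.113),cw(u-.022,v-.022,.086),cw(u+.022,v-.022,.086),cw(u+.022,v-.022,.04)]).round(1).tolist())
E
```

```text
t: 46.02
ee_pos: [0.5626, 0.1932, 0.0949]
tcp_rot: [-0.245, -3.127, -0.002]
force: [-0.1, 0.9, 0.0]
finger_gap: 0.0413
grasp_force: 0.0
t: 46.52
ee_pos: [0.5656, 0.1941, 0.2355]
tcp_rot: [0.245, 3.128, 0.007]
force: [0.5, -0.3, -1.1]
finger_gap: 0.0423
grasp_force: 0.0
t 46.52 p [0.5656 0.1941 0.2355] R [[-0.99, 0.16, 0.0], [0.16, 0.99, 0.0], [-0.0, 0.01, -1.0]] q [-0.05  0.25 -0.43  1.56  0.1   1.35  0.93] f [ 0.5 -0.3 -1.1] gap 0.0423 g 0.0
u 24.8 v -32.5 z 235.5 f_uv 0.5 -0.2 -1.1
165 ..................ooooooo..................................................
166 ..................ooooooo..................................................
167 ..................oooooooo.................................................
168 ..................oooooooo.........................#.......................
169 ................#.oooooooo.#......................##.......................
170 ................#..oooooo..##...........####.....###.......................
171 ...............###...oo...###............###########.......................
172 ...............########.#####.............#####
[... 3449 characters left out ...]
...................
216 ....................oooooooooooooo.........................................
217 ......................ooo..................................................
218 ...........................................................................
219 ...........................................................................
220 ...........................................................................
221 ...........................................................................
A [[267.6, 181.3], [260.6, 194.3], [276.2, 193.3], [276.0, 205.8]]
B [[256.0, 164.4], [249.4, 176.7], [264.2, 175.8], [264.2, 188.1]]
C [[247.4, 180.9], [240.4, 193.8], [256.1, 192.8], [256.4, 205.4]]
```

All three bottles stand upright now. Pushing the far wall back up.

```bash
python3 -m jog '[[-0.2,0.05,0,0,0,0,0],[-0.42,0.1,0,0,0,0,0],[-0.42,0.1,0.1,0,0,0,0],[-0.42,0.1,0.25,0,0,0,0],[-0.42,0.1,0.25,0,0,0,0]]'; python3 -m jog '[[0,0,0.2,0,0,0,0],[0,0,0.4,0,0,0,0],[0,0,0.46,0,0,0,0],[0,0,0.46,0,0,0,0]]'
python3 - <<'E'
from h import *
uv()
E
```

```text
t: 47.2
ee_pos: [0.6893, 0.2019, 0.1488]
tcp_rot: [-0.244, -3.119, 0.003]
force: [-0.9, -0.7, 0.6]
finger_gap: 0.003
grasp_force: 0.0
t: 47.7
ee_pos: [0.6918, 0.2034, 0.0174]
tcp_rot: [-0.245, -3.128, -0.002]
force: [-0.5, 0.3, 0.1]
finger_gap: 0.0004
grasp_force: 0.0
u 148.1 v -3.8 z 17.4 f_uv -0.5 0.2 0.1
```

```bash
python3 -m jog '[[0.06,0,-0.005,0,0,0,0],[0.12,0,-0.01,0,0,0,0],[0.17,0,-0.01,0,0,0,0],[0.215,0,-0.01,0,0,0,0],[0.235,0,-0.01,0,0,0,0]]'; python3 -m jog '[[0.01,0,0,0,0,0,0],[0.018,0,0,0,0,0,0],[0.018,0,0,0,0,0,0]]'
python3 - <<'E'
from h import *
uv()
E
```

```text
t: 48.32
ee_pos: [0.6234, 0.2153, 0.0234]
tcp_rot: [0.245, 3.132, 0.005]
force: [1.3, -0.6, 0.8]
finger_gap: 0.0002
grasp_force: 0.7
t: 48.7
ee_pos: [0.6196, 0.2152, 0.0214]
tcp_rot: [0.246, 3.131, 0.005]
force: [8.6, 1.4, 2.4]
finger_gap: 0.0005
grasp_force: 4.3
u 74.9 v -3.3 z 21.4 f_uv 8.3 2.8 2.4
```

```bash
python3 -m jog '[[0.01,0,0,0,0,0,0],[0.012,0,0,0,0,0,0],[0.012,0,0,0,0,0,0]]'
python3 - <<'E'
from h import *
uv()
E
python3 -m jog '[[-0.04,0,0,0,0,0,0],[-0.1,0,0,0,0,0,0],[-0.1,0,-0.2,0,0,0,0],[-0.1,0,-0.4,0,0,0,0],[-0.1,0,-0.6,0,0,0,0]]'; python3 -m jog '[[0,-0.2,-0.1,0,0,0,0],[0,-0.4,-0.2,0,0,0,0],[0.2,-0.55,-0.3,0,0,0,0],[0.4,-0.75,-0.3,0,0,0,0],[0.5,-0.85,-0.3,0,0,0,0]]'
python3 - <<'E'
from h import *
st()
im=camera('side').astype(int); w=im[160:235,225:310]
for r in range(0,75,1): print(160+r,''.join('o' if x.max()<62 else ('#' if x.min()>95 and np.ptp(x)<55 else ('+' if x.max()<175 else '.')) for x in w[r]))
K,W=cam('side'); print([[w2px(K,W,[cw(a,b,.062)]).round(0).tolist()] for a in(-.062,.062) for b in (-.085,.085)])
E
```

```text
t: 49.08
ee_pos: [0.6195, 0.2152, 0.0216]
tcp_rot: [0.248, 3.125, 0.007]
force: [23.0, 1.6, -8.3]
finger_gap: 0.0
grasp_force: 11.1
u 74.8 v -3.4 z 21.6 f_uv 22.5 5.1 -8.3
t: 49.7
ee_pos: [0.6427, 0.2106, 0.2011]
tcp_rot: [-0.244, -3.126, -0.001]
force: [0.5, 0.2, -0.2]
finger_gap: 0.0004
grasp_force: 0.0
t: 50.32
ee_pos: [0.4746, -0.0042, 0.2891]
tcp_rot: [-0.245, -3.127, -0.003]
force: [0.2, -1.7, 1.2]
finger_gap: 0.0005
grasp_force: 0.0
t 50.33 p [ 0.4746 -0.0042  0.2891] R [[-0.99, 0.16, -0.01], [0.16, 0.99, 0.0], [0.01, 0.0, -1.0]] q [ 0.26 -0.03 -0.33  1.75 -0.01  1.43  1.35] f [ 0.2 -1.7  1.2] gap 0.0005 g 0.0
160 .........++ooooooooooooooooooooooooooooooooooooooooo++++++++++.......................
161 .........++ooooooooooooooooooooooooooooooooooooooooo++++++++++.......................
162 .........++ooooooooooooooooooooooooooooooooooooooooo++++++++++.......................
163 .........++oooooooooooooooooooooooooooooooooooooooo+++++++++++.......................
164 .........++oooooooooooooooooooooooooooooooooooooooo+++++++++++.......................
165 .........++oooooooooo
[... 5655 characters left out ...]
+++++++++++++++++++++++++++++..................................................
229 +++++++++++++++++++++++++++++++++++..................................................
230 ++++++++++++++++++++++++++++++++++...................................................
231 +++++++++++++++++++++++++++++++++++..................................................
232 +++++++++++++++++++++++++++++++++++..................................................
233 +++++++++++++++++++++++++++++++++++..................................................
234 ++++++++++++++++++++++++++++++++++++.................................................
[[[[239.0, 209.0]]], [[[236.0, 174.0]]], [[[283.0, 206.0]]], [[[275.0, 171.0]]]]
```

The far wall is back at its stop. The box outline matches the upright model in the side view, and all three bottles are vertical. Handing in.

```bash
python3 -c "
from bench import *
print(close_job())"
```

```text
the job is handed in; nothing more can be done
None
```

I handed the job in: the box is folded with all four walls upright, and the three oil bottles I found stand in it with caps up. During placing, one bottle pushed the far wall out and leaned, so I reset the bottle and refolded that wall with the bottles already inside.

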